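# Dress the shop's gift display

## Task

Dress the gift display on the wooden board: put the salve tin on the middle of the small flat deck box and the tea light centred on top of the tin, stand the crystal point upright on the middle of the wooden keepsake box's lid, and stand the candle jar that has a lid on the board, exactly halfway between the keepsake box and the deck box. Leave the open candle jar, the counter bell and the stone dish where they are.

Things in the scene. Friction and masses are not known exactly. Their poses are not given: they have to be found in the camera images.
- board: the display board: light wooden board, 128 (x) x 360 (y) x 18 high, fixed for the run, its long side roughly across the robot's view; origin: centre of its underside, long side along its y axis; its top is 18 mm above the origin. The keepsake box and the deck box stand on its two ends (which end changes), each with its centre 115 mm from the board's middle along y, so that the board's middle is halfway between them
- keepsake_box: closed dark wooden keepsake box with a flat lid and a brass clasp, 89 (x) x 114 (y) x 62 high, fixed on the board, the lid stays shut; origin: centre of its underside; the flat lid top is 62 mm above the origin
- deck_box: small flat dark card deck box lying on the board, 101 (x) x 71 (y) x 22 high, fixed; origin: centre of its underside; its flat top is 22 mm above the origin
- lidded_jar: amber glass candle jar WITH a black lid, round, 57 across, 87 high, loose, 0.24 kg; origin: centre of its underside, z axis up
- salve_tin: flat round salve tin with a screw lid, 53 across, 22 high, flat top, loose, 0.06 kg; origin: centre of its underside, z axis up
- tealight: tea light in a thin metal cup, round, 40 across, cup 17 high (wick to 21), loose, 0.02 kg; origin: centre of its underside, z axis up
- crystal: pointed six-sided pale grey-white quartz crystal standing on its flat foot, 34 (x) x 30 (y) x 74 high, bulging slightly: across y 27 at the foot, 30 at 26 mm up (the best height to grip), 25 at 52 mm up, then the point; two flat facets face its +y and -y, so grasp across its y axis; loose, 0.09 kg; origin: centre of its underside, z axis up to the point
- open_jar: bystander: open amber glass candle jar without a lid (the candle shows), round, 57 across, 78 high, loose; origin: centre of its underside
- bell: bystander: brass counter bell on a black foot, 71 across, 62 high, loose; origin: centre of its underside
- stone_dish: bystander: dark round stone dish of tumbled stones, 72 across, 26 high, loose; origin: centre of its underside
Mind the look-alikes: they are no part of the job. Several things have the shape of the crystal; the one meant has the colours described above.

How it is judged:
At the end, for the whole second after the job is handed in: Tin flat on the deck box, crystal upright on the keepsake box, lidded jar on the board halfway between the boxes, each within 15 mm of its middle point; tea light on the tin within 10 mm; all upright, released, at rest. Open jar, bell and dish moved at most 20 mm (horizontal distance between salve_tin and deck_box below 0.015 m and z of salve_tin in the frame of deck_box between 0.018 and 0.026 m and angle between each of salve_tin, tealight, crystal, lidded_jar's own z axis and vertical below 0.1 rad and linear speed of each of salve_tin, tealight, crystal, lidded_jar below 0.02 m/s and angular speed of each of salve_tin, tealight, crystal, lidded_jar below 0.2 rad/s and horizontal distance between tealight and salve_tin below 0.01 m and z of tealight in the frame of salve_tin between 0.018 and 0.026 m and horizontal distance between crystal and keepsake_box below 0.015 m and z of crystal in the frame of keepsake_box between 0.058 and 0.066 m and horizontal distance between lidded_jar and board below 0.015 m and z of lidded_jar in the frame of board between 0.014 and 0.022 m); the robot touches nothing.
It fails at once if the open candle jar is moved from its place (more than 20 mm) (distance of open_jar from where it was at the start of the episode above 0.02 m).
It fails at once if the counter bell is moved from its place (more than 20 mm) (distance of bell from where it was at the start of the episode above 0.02 m).
It fails at once if the stone dish is moved from its place (more than 20 mm) (distance of stone_dish from where it was at the start of the episode above 0.02 m).
It also fails if it takes over 102 s, if anything falls off the work surface, if the arm or the gripper's body presses on something with over 40 N, if the wrist force passes 120 N, or if a joint passes its speed limit or range.

## Robot

A 7-joint arm with a two-finger parallel gripper is mounted at the origin on a cart in front of the work surface, level with it; the furniture and walls round the work are solid. World frame = base frame: x ahead of the robot, y to its left, z up, the work surface at z = 0. Lengths are in m, angles in rad, forces in N, time in s.
With the tool pointing down it reaches from about 0.4 to 0.85 m from the base axis. Payload 4.5 kg.
Tool frame: the origin (TCP) lies at the centre of the arm's flange, where the gripper is bolted on; the fingertips stand robot.finger_overhang ahead of it and the grasp point (between the pads) lies 147 mm ahead of it (robot.finger_overhang is the distance from the TCP to the fingertips, in m); z points along the fingers, y is the direction in which the jaws open and shut (so a half turn about z gives the same grasp; the last joint's range is limited). The gripper opens to 88 mm and grips with 3 to 60 N. Pads are 18 mm wide; open, the fingers measure 123 mm over their backs; the gripper's body (75 mm by 187 mm) begins 45 mm behind the grasp point.
Start: joints at [-1.16, 0.689, -0.195, 1.565, 0.157, 0.902, -0.215], TCP at [0.23, 0.581, 0.405] pointing down, gripper open.
Joint ranges: [-3.01, 3.01], [-0.46, 2.08], [-1.47, 1.51], [0.13, 2.56], [-1, 4.14], [0.04, 2.09], [-2.66, 2.66]. Speed limits (rad/s): [2.57, 2.57, 3.14, 3.14, 3.14, 3.14, 3.14].

## Interface

Orientations are given as a rotation vector (axis times angle).
In Python, from plant import readout, optics, robot gives the robot as it stands.
- The arm moves only by the tool arm_command, never from a script. Its argument "rows" is text: rows parted by semicolons, each of 7 numbers parted by spaces: the gripper's target within -1 to 1 (shut at 1, half-way at 0, fully open at -1), then the shift along the world's x, y, z in m, then the turn, a rotation vector about the world's x, y, z in rad. In form: jaw x y z wx wy wz; .... A call has 1 to 8 rows; each row shifts and turns the commanded pose from where the row before left it; what a row does not reach is not made up. A row lasts 1/12 s, in which the tool goes at most 41.7 mm and 7.16 degrees, less where a joint would pass 70% of its speed; a pose out of reach is approached as far as the arm can. A call with a gripper value outside its range is refused whole. The fingers move at their own pace and stop on an object; "grip_force" is the grip in N (left out, the last holds). Time passes only in rows, so rows that do not move let the fingers close. It gives the time, the measured TCP pose, the force and the opening at its end, in the units of the state.
- readout.read_state(): the state, without advancing time (a new reading comes with each control period).
- optics.camera(name): name is "scene" or "side" or "wrist"; returns the picture (400x640x3 uint8, red, green, blue); there is no depth.
- optics.calibration(name): a dict with "fovy" (degrees; the focal length in pixels is half the picture's height over the tangent of half this angle, whatever the lens; pixels are square), "cx", "cy" (the principal point, pixels), "dist" ([k1, k2, p1, p2, k3] as OpenCV has them; the pictures are not rectified), "R" (3x3) and "t" (3): a world point X has camera coordinates R X + t. Camera axes: x right, y down, z forward; pixel columns grow to the right and rows downward; lengths in m; the calibration is good to about 2 mm. A picture is of the moment at which its call begins: read the wrist's pose just before it. calibration takes no time and is no camera call; for the wrist camera it gives the pose at the moment of the call.
- robot.finish_job(): hands the job in, once; it reports no verdict.
The state is a dict: "clock": time; "qpos": joint angles; "qvel": joint speeds; "joint_torque": joint torques, N m; "tool_pos": TCP position; "eef_rot": TCP orientation; "contact_force": force on the tool from outside, world axes, zero at the start; "torque": the same for the moment, N m; "opening": opening from 0.0 (shut) to 1.0 (fully open).
Only numpy, scipy, OpenCV 4.12 (cv2) and the standard library are available. Lean on these libraries where they do the work, as an engineer would, in place of code of your own. Each camera call takes 0.05 s, during which the arm holds its last target.

## Working session

There is one attempt and no reset: what is moved stays moved. The work goes in short steps, Python scripts to look and compute and a tool call to move; the robot and the scene stay as the last step left them, time stands still between calls to the robot, and variables do not carry over. Pictures are saved under pics/ and viewed, and the job is handed in when it is done.

Besides the shell and the picture viewer there is one more tool, called after "Call:" as name(argument=value, ...), one argument or row to a line, values as JSON. arm_command: Moves the arm, as the interface text tells. Its arguments: {"type":"object","properties":{"rows":{"type":"string"},"grip_force":{"type":"number"}},"required":["rows"]}

```bash
ls; mkdir -p pics; python3 - <<'E'
from plant import readout, optics, robot
import cv2
s=readout.read_state()
print({k:(v if not hasattr(v,'round') else v) for k,v in s.items()}); print(robot.finger_overhang)
for n in ("scene","side","wrist"):
    c=optics.calibration(n); print(n,c)
    cv2.imwrite(f"pics/{n}0.png",optics.camera(n)[:,:,::-1])
E
```

```text
pics
{'clock': 0.0, 'qpos': array([-1.16022423,  0.69000435, -0.19450636,  1.56636532,  0.1573316 ,
        0.90250056, -0.2150965 ]), 'qvel': array([ 0.00095373, -0.00052984,  0.00046189, -0.00047033, -0.002074  ,
        0.00062415, -0.00024927]), 'joint_torque': array([-3.29975746e-04, -5.27569878e+01, -1.26673680e+00, -1.53430420e+01,
       -5.25865029e-02,  6.60315243e-03,  1.66600721e-04]), 'tool_pos': array([0.22985991, 0.58083541, 0.40389118]), 'eef_rot': array([-5.88141324e-01, -3.08585454e+00,  2.94225441e-03]), 'contact_force': array([-0.78319973, -0.3691364 ,  1.14141751]), 'torque': array([-0.00540063, -0.00612082, -0.00850386]), 'opening': 0.9974845776620851}
0.166
scene {'fovy': 43.973528383189404, 'cx': 318.47633086718787, 'cy': 198.54779107101936, 'dist': array([0.04331197, 0.        , 0.        , 0.        , 0.        ]), 'R': array([[-0.78257085, -0.62238442, -0.01484925],
       [-0.28259725,  0.3763816 , -0.88231269],
       [ 0.55472666, -0.68627583, -0.47042939]]), 't': array([0.40567595, 0.17388251, 1.0343212 ])}
side {'fovy': 56.50479229538782, 'cx': 327.5376774700532, 'cy': 196.02958584246156, 'dist': array([0.01529689, 0.        , 0.        , 0.        , 0.        ]), 'R': array([[-0.99952021,  0.03091726,  0.00186424],
       [ 0.01470496,  0.52664544, -0.84995785],
       [-0.02726016, -0.84952263, -0.5268474 ]]), 't': array([0.46991782, 0.03401897, 1.09075823])}
wrist {'fovy': 65.40907635852287, 'cx': 313.3429010455839, 'cy': 204.47013349271376, 'dist': array([-0.01891745,  0.        ,  0.        ,  0.        ,  0.        ]), 'R': array([[ 3.67727032e-01,  9.29933488e-01, -7.33785031e-04],
       [ 8.92144910e-01, -3.52561282e-01,  2.82450000e-01],
       [ 2.62401010e-01, -1.04519143e-01, -9.59281741e-01]]), 't': array([-0.62413826, -0.03883324,  0.38913532])}
```

View pics/scene0.png

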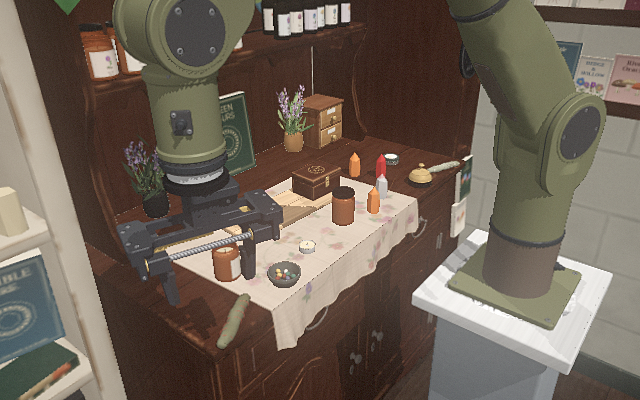

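View pics/side0.png

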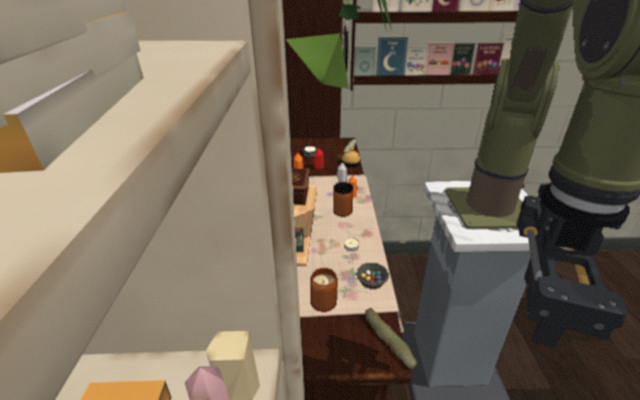

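View pics/wrist0.png

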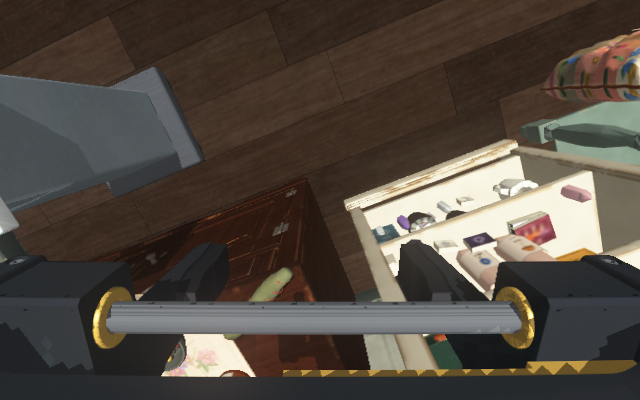

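```bash
cat > h.py <<'E'
import numpy as np, cv2
from plant import readout, optics, robot
from scipy.spatial.transform import Rotation as Rn
def K(c):
    f=200/np.tan(np.radians(c['fovy']/2)); return np.array([[f,0,c['cx']],[0,f,c['cy']],[0,0,1.]])
def ray(c,uv):
    p=cv2.undistortPoints(np.array([[uv]],float),K(c),np.array(c['dist']))[0,0]
    R=np.array(c['R']);t=np.array(c['t'])
    return -R.T@t, R.T@np.array([p[0],p[1],1.])
def plane(c,uv,z):
    o,d=ray(c,uv); return o+d*(z-o[2])/d[2]
def proj(c,X):
    return cv2.projectPoints(np.array(X,float).reshape(-1,1,3),cv2.Rodrigues(np.array(c['R']))[0],np.array(c['t'],float),K(c),np.array(c['dist']))[0][:,0]
def snap(name,fn):
    s=readout.read_state(); c=optics.calibration(name); im=optics.camera(name)[:,:,::-1].copy()
    cv2.imwrite('pics/'+fn,im); return s,c,im
E
python3 - <<'E'
from h import *
c=optics.calibration('wrist'); R=np.array(c['R']); print('wcam',-R.T@c['t'])
s=readout.read_state(); T=Rn.from_rotvec(s['eef_rot']).as_matrix(); print(T)
print('cam in tool',T.T@(-R.T@c['t']-s['tool_pos'])); print(R@T)
c=optics.calibration('scene'); print('scam',-np.array(c['R']).T@c['t'])
for n,uv,z in [('kbox lid',(316,170),.08),('lidded',(343,222),0),('open',(227,278),0),('tl',(307,250),0),('dish',(284,280),0),('bell',(420,184),0),('crystal',(382,198),0),('orange',(373,212),0),('orange2',(355,176),0),('red',(381,176),0),('tin',(391,163),0),('pickle',(235,320),0)]:
    print(n,plane(c,uv,z).round(3))
E
```

```text
wcam [0.16206107 0.60744339 0.38391123]
[[-9.29890322e-01  3.67836688e-01 -4.00623104e-04]
 [ 3.67836893e-01  9.29889447e-01 -1.27925847e-03]
 [-9.80230043e-05 -1.33693403e-03 -9.99999101e-01]]
cam in tool [ 0.07280491 -0.00027171  0.02019833]
[[ 1.08934862e-04  9.99999622e-01 -8.62866208e-04]
 [-9.59316124e-01 -1.39113655e-04 -2.82334121e-01]
 [-2.82334134e-01  8.58517494e-04  9.59315746e-01]]
scam [-0.20715665  0.89686986  0.64601782]
kbox lid [ 0.569 -0.054  0.08 ]
lidded [0.426 0.016 0.   ]
open [0.486 0.354 0.   ]
tl [0.418 0.169 0.   ]
dish [0.385 0.286 0.   ]
bell [ 0.374 -0.293  0.   ]
crystal [ 0.416 -0.154  0.   ]
orange [ 0.393 -0.073  0.   ]
orange2 [ 0.556 -0.225  0.   ]
red [ 0.494 -0.272  0.   ]
tin [ 0.52  -0.372  0.   ]
pickle [0.376 0.434 0.   ]
```

Call:
arm_command(
  rows="-1 0.017 -0.027 0.003 0 0 0.0235;-1 0.017 -0.027 0.003 0 0 0.0235;-1 0.017 -0.027 0.003 0 0 0.0235;-1 0.017 -0.027 0.003 0 0 0.0235;-1 0.017 -0.027 0.003 0 0 0.0235;-1 0.017 -0.027 0.003 0 0 0.0235;-1 0.017 -0.027 0.003 0 0 0.0235;-1 0.017 -0.027 0.003 0 0 0.0235",
)

```text
clock: 0.82
tool_pos: [0.3665, 0.3637, 0.4287]
eef_rot: [-0.294, -3.128, 0.001]
contact_force: [-0.8, -0.3, 0.6]
opening: 0.999
```

Call:
arm_command(
  rows="-1 0.017 -0.027 0.003 0 0 0.0235;-1 0.017 -0.027 0.003 0 0 0.0235;-1 0.017 -0.027 0.003 0 0 0.0235;-1 0.017 -0.027 0.003 0 0 0.0235;-1 0.017 -0.027 0.003 0 0 0.0235;-1 0.017 -0.027 0.003 0 0 0.0235;-1 0.017 -0.027 0.003 0 0 0.0235;-1 0 0 0 0 0 0",
)

```text
clock: 1.48
tool_pos: [0.4884, 0.1693, 0.4496]
eef_rot: [0.054, 3.139, -0.007]
contact_force: [0.3, 0.4, 0.6]
opening: 1.001
```

```bash
python3 - <<'E'
from h import *
s,c,im=snap('wrist','w1.png'); print(s['tool_pos'],s['eef_rot'],s['clock'])
E
```

```text
[0.48840063 0.16934975 0.44964844] [ 0.05429843  3.13894488 -0.00704132] 1.4833
```

View pics/w1.png

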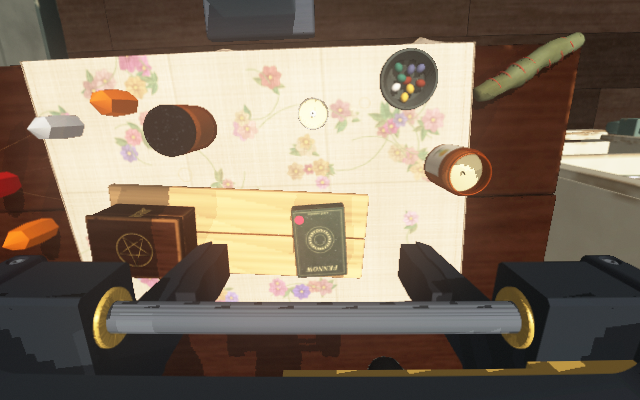

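Call:
arm_command(
  rows="-1 0 -0.036 0 0 0 0.0;-1 0 -0.036 0 0 0 0;-1 0 -0.036 0 0 0 0;-1 0 -0.036 0 0 0 0;-1 0 -0.036 0 0 0 0;-1 0 -0.036 0 0 0 0;-1 0 -0.036 0 0 0 0;-1 0 -0.036 0 0 0 0",
)

```text
clock: 2.2
tool_pos: [0.4847, -0.1122, 0.4497]
eef_rot: [-0.035, -3.141, -0.001]
contact_force: [0.6, 0.0, -0.0]
opening: 0.999
```

Call:
arm_command(
  rows="-1 0 0 0 0 0 0;-1 0 0 0 0 0 0",
)

```text
clock: 2.37
tool_pos: [0.4847, -0.113, 0.4494]
eef_rot: [-0.044, -3.141, -0.0]
contact_force: [-0.5, -0.4, -0.6]
opening: 1.003
```

```bash
python3 - <<'E'
from h import *
s,c,im=snap('wrist','w2.png'); print(s['tool_pos'],s['eef_rot'],s['clock'])
import pickle; pickle.dump((s,c,im),open('w2.pkl','wb'))
s,c,im=snap('scene','s2.png');pickle.dump((s,c,im),open('s2.pkl','wb'))
E
```

```text
[ 0.48466986 -0.11302485  0.44939962] [-4.42350103e-02 -3.14060573e+00 -2.43465900e-04] 2.3667
```

View pics/w2.png

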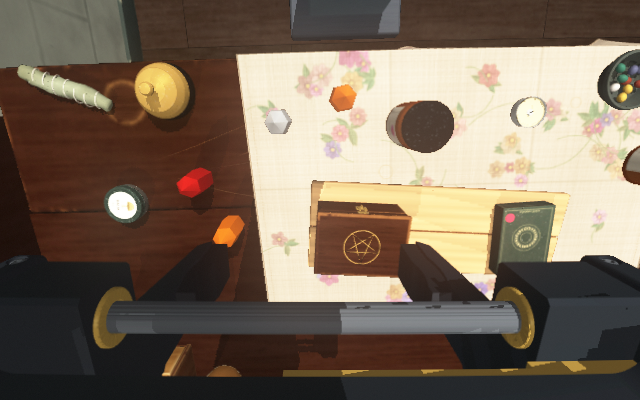

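View pics/s2.png

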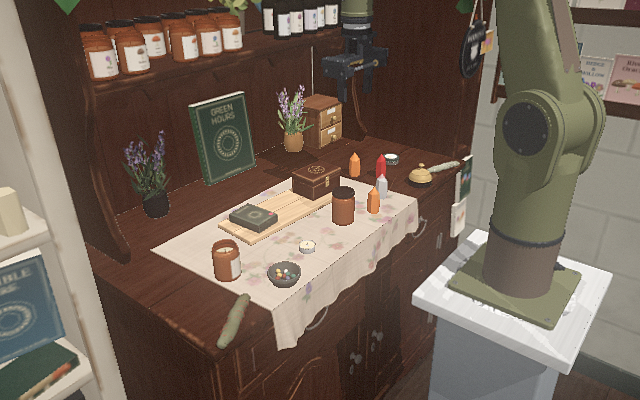

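```bash
python3 - <<'E'
from h import *
im=cv2.imread('pics/w2.png')
a=cv2.resize(im[80:180,220:480],None,fx=3,fy=3,interpolation=cv2.INTER_CUBIC)
b=cv2.resize(im[160:290,90:300],None,fx=2,fy=2,interpolation=cv2.INTER_CUBIC)
d=cv2.resize(im[170:290,300:580],None,fx=2.7,fy=2.5,interpolation=cv2.INTER_CUBIC)
cv2.imwrite('pics/w2a.png',a);cv2.imwrite('pics/w2d.png',d)
E
```

```text
(no output)
```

View pics/w2a.png

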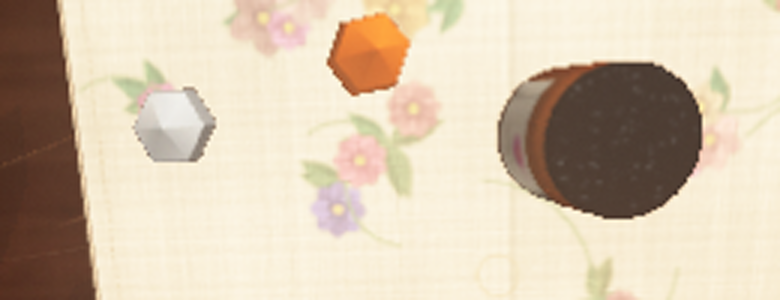

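View pics/w2d.png

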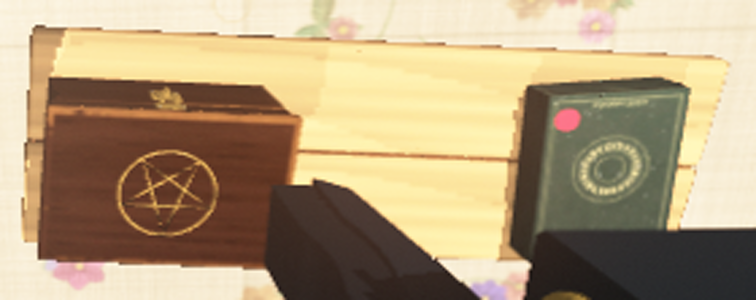

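```bash
python3 - <<'E'
from h import *
im=cv2.imread('pics/w1.png')
d=cv2.resize(im[175:300,75:235],None,fx=4.5,fy=4.5,interpolation=cv2.INTER_CUBIC)
e=cv2.resize(im[175:300,235:385],None,fx=4.5,fy=4.5,interpolation=cv2.INTER_CUBIC)
cv2.imwrite('pics/w1d.png',d);cv2.imwrite('pics/w1e.png',e)
E
```

```text
(no output)
```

View pics/w1d.png

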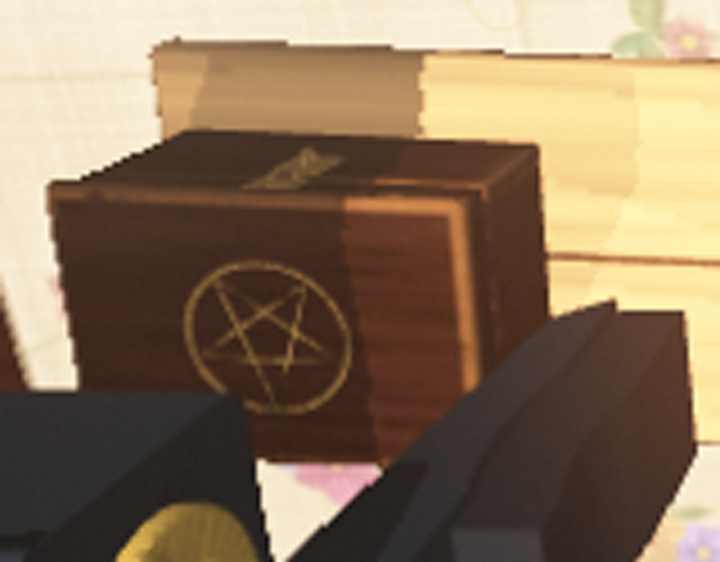

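View pics/w1e.png

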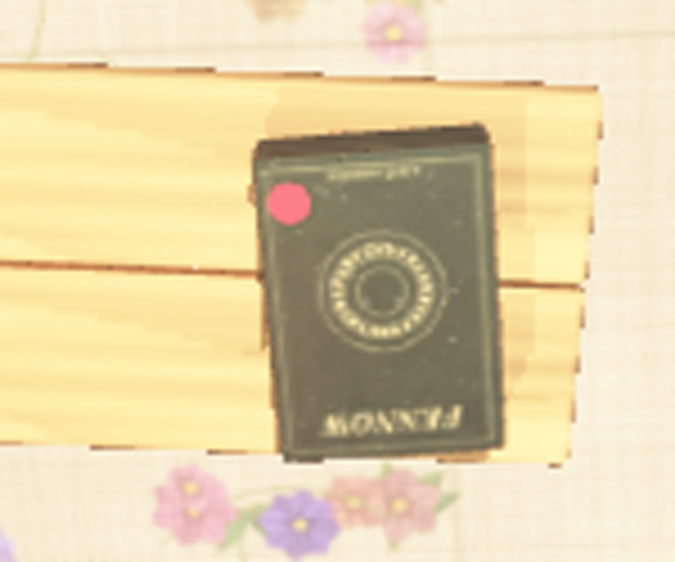

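```bash
cat >> h.py <<'E'
import pickle
def wcal(pos,rot):
    s,c,im=pickle.load(open('w2.pkl','rb')); T=Rn.from_rotvec(s['eef_rot']).as_matrix()
    R=np.array(c['R']);o=-R.T@c['t']; ot=T.T@(o-s['tool_pos']); Rt=R@T
    T1=Rn.from_rotvec(rot).as_matrix(); c=dict(c); c['R']=Rt@T1.T; c['t']=-c['R']@(np.array(pos)+T1@ot); return c
E
cat > m.py <<'E'
from h import *
c1=wcal([0.48840063,0.16934975,0.44964844],[0.05429843,3.13894488,-0.00704132])
s,c2,im2=pickle.load(open('w2.pkl','rb')); _,cs,ims=pickle.load(open('s2.pkl','rb'))
im1=cv2.imread('pics/w1.png')
D=[plane(c1,(235+a/4.5,175+b/4.5),.040) for a,b in [(257,160),(490,146),(503,445),(285,455)]]
print('deck',np.round(D,4).tolist(),np.mean(D,0)); 
for i in range(4): print(np.linalg.norm(D[i]-D[(i+1)%4]))
print('emblem',plane(c1,(235+383/4.5,175+290/4.5),.040))
B=[plane(c1,(235+a/4.5,175+b/4.5),.018) for a,b in [(600,88),(558,465)]]+[plane(c1,(75+155/4.5,175+45/4.5),.018)]
print('board',np.round(B,4).tolist(),np.linalg.norm(B[0]-B[1]),np.linalg.norm(B[0]-B[2]))
Kt=[plane(c1,(75+a/4.5,175+b/4.5),.080) for a,b in [(50,185),(475,203)]]
print('kbox',np.round(Kt,4).tolist(),np.linalg.norm(Kt[0]-Kt[1]))
print('emblem w1',plane(c1,(75+268/4.5,175+337/4.5),.080),'w2',plane(c2,(300+168/2.7,170+192/2.5),.08))
K2=[plane(c2,(300+a/2.7,170+b/2.5),.080) for a,b in [(48,108),(300,116),(38,258)]]
print('kbox w2',np.round(K2,4).tolist())
def blob(im,c,box,lo,hi,z,hsv=True,show=None):
    u0,v0,u1,v1=box; p=im[v0:v1,u0:u1]; p=cv2.cvtColor(p,cv2.COLOR_BGR2HSV) if hsv else p
    m=cv2.inRange(p,lo,hi); cs_,_=cv2.findContours(m,cv2.RETR_EXTERNAL,cv2.CHAIN_APPROX_NONE)
    k=max(cs_,key=cv2.contourArea); h=cv2.convexHull(k).reshape(-1,2)+[u0,v0]
    P=np.array([plane(c,q,z)[:2] for q in h.astype(float)]); e=cv2.minEnclosingCircle(P.astype(np.float32))
    return h,e
# jar lid: dark
for nm,im,c,box in [('w2',im2,c2,(370,90,470,165)),('w1',im1,c1,(130,90,230,170))]:
    h,e=blob(im,c,box,(0,0,0),(255,255,100),.087); print('lid',nm,e,h.min(0),h.max(0))
for nm,im,c,box in [('w2',im2,c2,(495,85,560,140)),('w1',im1,c1,(285,85,340,140))]:
    for lo,hi in [((0,0,0),(255,255,0))]: pass
    p=im[box[1]:box[3],box[0]:box[2]]; cv2.imwrite(f'pics/tl_{nm}.png',cv2.resize(p,None,fx=5,fy=5,interpolation=cv2.INTER_CUBIC))
p=im2[170:240,90:160];cv2.imwrite('pics/tin.png',cv2.resize(p,None,fx=5,fy=5,interpolation=cv2.INTER_CUBIC))
E
python3 m.py; python3 - <<'E'
import cv2,numpy as np
a=[cv2.resize(cv2.imread(f'pics/{n}.png'),None,fx=1,fy=1) for n in('tl_w2','tl_w1','tin')]
o=np.zeros((350,1000,3),np.uint8);x=0
for i in a: o[:i.shape[0],x:x+i.shape[1]]=i; x+=i.shape[1]
cv2.imwrite('pics/tt.png',cv2.resize(o,None,fx=.8,fy=.8))
E
```

```text
deck [[0.5385, 0.138, 0.04], [0.5365, 0.2059, 0.04], [0.6338, 0.2093, 0.04], [0.635, 0.1415, 0.04]] [0.58593463 0.17368944 0.04      ]
0.06792599795942861
0.09736751635046816
0.06785046981987884
0.09663078339692817
emblem [0.58057097 0.1735629  0.04      ]
board [[0.526, 0.2413, 0.018], [0.6541, 0.2296, 0.018], [0.5006, -0.1118, 0.018]] 0.12862579805614782 0.3539988577955632
kbox [[0.5247, -0.1061, 0.08], [0.5334, 0.0076, 0.08]] 0.11400072363513186
emblem w1 [ 0.57029874 -0.05588839  0.08      ] w2 [ 0.56978404 -0.05572571  0.08      ]
kbox w2 [[0.5252, -0.1088, 0.08], [0.5324, 0.0016, 0.08], [0.604, -0.1154, 0.08]]
lid w2 ((0.4290947914123535, 0.01071117538958788), 0.028292693197727203) [401 101] [453 152]
lid w1 ((0.4290134906768799, 0.014347667805850506), 0.02860024757683277) [143 105] [195 156]
```

View pics/tt.png

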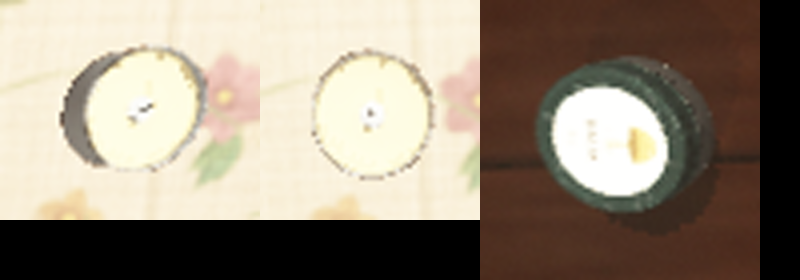

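```bash
cat >> m.py <<'E'
print('----')
h,e=blob(im2,c2,(90,170,160,240),(0,0,200),(180,80,255),.022); print('tin label',e,h.min(0),h.max(0))
h,e=blob(im2,c2,(90,170,160,240),(45,30,0),(105,255,120),.022); print('tin green',e,h.min(0),h.max(0))
print('tl w1',plane(c1,(313,113.75),.017),'w2',plane(c2,(531.3,112.5),.017))
print('crystal apex w2',plane(c2,(280,121.7),.074))
p=cv2.resize(im1[95:155,15:145],None,fx=5,fy=5,interpolation=cv2.INTER_CUBIC); cv2.imwrite('pics/cr1.png',p)
p=cv2.resize(ims[135:225,330:450],None,fx=6,fy=6,interpolation=cv2.INTER_CUBIC); cv2.imwrite('pics/crs.png',p)
for n,X in [('tinC',(.52,-.37,.022)),('cr',(.416,-.154,0))]: print(n,proj(cs,X))
print('orange w2 apex',plane(c2,(220+370/3,80+52/3),.074),'bell',plane(c2,(160,90),.03), 'red',plane(c2,(185,185),.0),'or2',plane(c2,(240,225),0.07))
for q in [(205,183),(256,165),(155,215),(293,150)]: print('back',plane(cs,q,0))
E
python3 m.py | sed -n '/----/,$p'
```

```text
----
tin label ((0.5246272087097168, -0.37663018703460693), 0.019728127866983414) [108 192] [136 218]
tin green ((0.5225752592086792, -0.3746851086616516), 0.027487866580486298) [105 186] [141 222]
tl w1 [0.41750385 0.16952191 0.017     ] w2 [0.4178001  0.16883114 0.017     ]
crystal apex w2 [ 0.41986064 -0.14793802  0.074     ]
tinC [[390.88821062 156.83474603]]
cr [[382.11207544 197.95447484]]
orange w2 apex [ 0.39624687 -0.07797941  0.074     ] bell [ 0.37909605 -0.29603565  0.03      ] red [ 0.50403441 -0.29501457  0.        ] or2 [ 0.54099871 -0.20452758  0.07      ]
back [0.88438388 0.07971059 0.        ]
back [ 0.85537954 -0.10380693  0.        ]
back [0.84069013 0.2839182  0.        ]
back [ 0.84240904 -0.26819111  0.        ]
```

View pics/cr1.png

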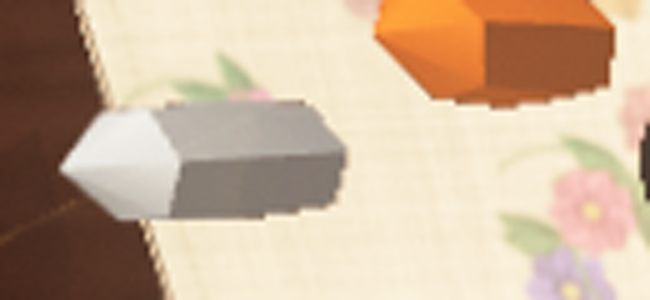

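View pics/crs.png

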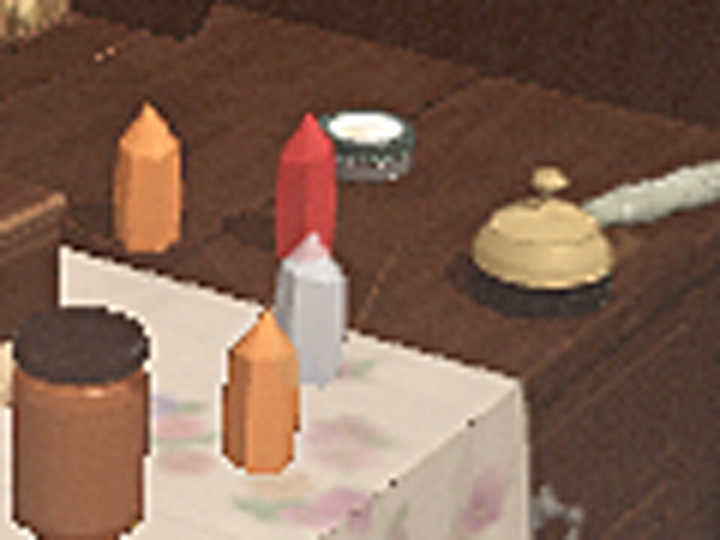

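```bash
python3 - <<'E'
from h import *
s=readout.read_state(); print(s['qpos'])
_,cs,_=pickle.load(open('s2.pkl','rb')); _,c2,_=pickle.load(open('w2.pkl','rb'))
print(plane(cs,(382.2,174.2),.074), 'red apex', plane(cs,(330+310/6,135+113/6),.074),'orng2 apex', plane(cs,(330+148/6,135+100/6),.074),'orng1',plane(cs,(330+267/6,135+310/6),.074))
print('lab',plane(cs,(330+365/6,135+130/6),.022))
print(Rn.from_rotvec(s['eef_rot']).as_matrix().round(3))
E
```

```text
[ 0.36771901  0.47580436 -0.35982972  1.87824119  0.21912221  0.82623148
  1.44388345]
[ 0.4168748  -0.14949877  0.074     ] red apex [ 0.49262241 -0.26756677  0.074     ] orng2 apex [ 0.56570801 -0.23419192  0.074     ] orng1 [ 0.39287623 -0.07431941  0.074     ]
lab [ 0.52083506 -0.37104835  0.022     ]
[[-1.     0.022 -0.   ]
 [ 0.022  1.     0.001]
 [ 0.     0.001 -1.   ]]
```

Call:
arm_command(
  rows="-1 0.0024 -0.0164 -0.0075 0 0 0.0996;-1 0.0024 -0.0164 -0.0075 0 0 0.0996;-1 0.0024 -0.0164 -0.0075 0 0 0.0996;-1 0.0024 -0.0164 -0.0075 0 0 0.0996;-1 0.0024 -0.0164 -0.0075 0 0 0.0996;-1 0.0024 -0.0164 -0.0075 0 0 0.0996;-1 0.0024 -0.0164 -0.0075 0 0 0.0996;-1 0.0024 -0.0164 -0.0075 0 0 0.0996",
)

```text
clock: 3.13
tool_pos: [0.5052, -0.2411, 0.3896]
eef_rot: [-1.196, 2.904, 0.002]
contact_force: [0.6, 0.2, -0.2]
opening: 1.001
```

```bash
python3 - <<'E'
from h import *
s=readout.read_state(); print(s['qpos'].round(2),s['tool_pos'])
E
```

```text
[ 0.69  0.67 -0.55  1.77  0.45  0.83  2.28] [ 0.50517524 -0.24113381  0.38955555]
```

Call:
arm_command(
  rows="-1 0.0009 -0.0067 -0.003 0 0 -0.118;-1 0.0009 -0.0067 -0.003 0 0 -0.118;-1 0.0009 -0.0067 -0.003 0 0 -0.118;-1 0.0009 -0.0067 -0.003 0 0 -0.118;-1 0.0009 -0.0067 -0.003 0 0 -0.118;-1 0.0009 -0.0067 -0.003 0 0 -0.118;-1 0.0009 -0.0067 -0.003 0 0 -0.118;-1 0.0009 -0.0067 -0.003 0 0 -0.118",
)

```text
clock: 3.8
tool_pos: [0.5127, -0.2941, 0.3657]
eef_rot: [0.271, 3.129, 0.002]
contact_force: [-0.4, -1.0, -0.2]
opening: 0.999
```

Call:
arm_command(
  rows="-1 0.0009 -0.0067 -0.003 0 0 -0.118;-1 0.0009 -0.0067 -0.003 0 0 -0.118;-1 0.0009 -0.0067 -0.003 0 0 -0.118;-1 0.0009 -0.0067 -0.003 0 0 -0.118;-1 0.0009 -0.0067 -0.003 0 0 -0.118;-1 0.0009 -0.0067 -0.003 0 0 -0.118;-1 0.0009 -0.0067 -0.003 0 0 -0.118;-1 0.0009 -0.0067 -0.003 0 0 -0.118",
)

```text
clock: 4.47
tool_pos: [0.5202, -0.3476, 0.3415]
eef_rot: [-1.664, -2.664, -0.003]
contact_force: [0.6, -0.6, -0.2]
opening: 0.998
```

Call:
arm_command(
  rows="-1 0.0009 -0.0067 -0.003 0 0 -0.118;-1 0.0009 -0.0067 -0.003 0 0 -0.118;-1 0.0009 -0.0067 -0.003 0 0 -0.118;-1 0.0009 -0.0067 -0.003 0 0 -0.105;-1 0 0 0 0 0 0;-1 0 0 0 0 0 0",
)

```text
clock: 4.97
tool_pos: [0.5234, -0.3749, 0.3294]
eef_rot: [-2.218, -2.223, -0.001]
contact_force: [0.1, 0.5, -0.1]
opening: 1.001
```

```bash
python3 - <<'E'
from h import *
s,c,im=snap('wrist','w3.png'); print(s['tool_pos'],s['eef_rot'],s['qpos'].round(2))
print(Rn.from_rotvec(s['eef_rot']).as_matrix().round(3)); pickle.dump((s,c,im),open('w3.pkl','wb'))
print(proj(c,(.523,-.375,.022)))
E
```

```text
[ 0.52335686 -0.37487048  0.32941228] [-2.21837881e+00 -2.22305229e+00 -1.30578383e-03] [ 0.48  0.81  0.13  1.58 -0.14  0.76  0.67]
[[-0.002  1.    -0.   ]
 [ 1.     0.002  0.001]
 [ 0.001 -0.    -1.   ]]
[[313.05562915 193.17985776]]
```

View pics/w3.png

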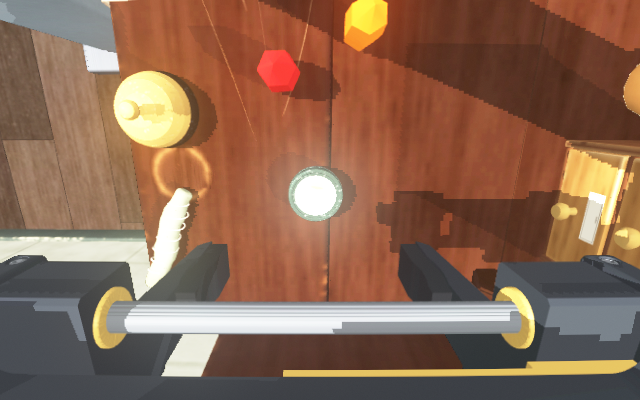

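Call:
arm_command(
  rows="-1 0.003 0 -0.034 0 0 0;-1 0 0 -0.034 0 0 0;-1 0 0 -0.034 0 0 0;-1 0 0 -0.034 0 0 0;-1 0 0 -0.0225 0 0 0;-1 0 0 0 0 0 0;1 0 0 0 0 0 0;1 0 0 0 0 0 0",
  grip_force=15,
)

```text
clock: 5.68
tool_pos: [0.5257, -0.3763, 0.1718]
eef_rot: [2.223, 2.22, 0.002]
contact_force: [-0.4, -1.1, 0.3]
opening: 0.878
```

Call:
arm_command(
  rows="1 0 0 0 0 0 0;1 0 0 0 0 0 0;1 0 0 0 0 0 0;1 0 0 0 0 0 0;1 0 0 0 0 0 0;1 0 0 0 0 0 0",
)

```text
clock: 6.18
tool_pos: [0.5253, -0.377, 0.1718]
eef_rot: [2.225, 2.217, 0.001]
contact_force: [-1.0, 1.0, 4.7]
opening: 0.597
```

Call:
arm_command(
  rows="1 0 0 0.036 0 0 0;1 0 0 0.036 0 0 0;1 0 0 0.036 0 0 0;1 0 0 0.036 0 0 0;1 0 0 0.036 0 0 0;1 0.0044 0.0392 0 0 0 0;1 0.0044 0.0392 0 0 0 0;1 0.0044 0.0392 0 0 0 0",
)

```text
clock: 6.85
tool_pos: [0.538, -0.2587, 0.3519]
eef_rot: [2.227, 2.214, 0.001]
contact_force: [1.1, -0.1, -1.1]
opening: 0.595
```

Call:
arm_command(
  rows="1 0.0044 0.0392 0 0 0 0;1 0.0044 0.0392 0 0 0 0;1 0.0044 0.0392 0 0 0 0;1 0.0044 0.0392 0 0 0 0;1 0.0044 0.0392 0 0 0 0;1 0.0044 0.0392 0 0 0 0;1 0.0044 0.0392 0 0 0 0;1 0.0044 0.0392 0 0 0 0",
)

```text
clock: 7.52
tool_pos: [0.5733, 0.0561, 0.3511]
eef_rot: [-2.225, -2.217, 0.001]
contact_force: [0.1, 0.1, -0.7]
opening: 0.602
```

Call:
arm_command(
  rows="1 0.0044 0.0392 0 0 0 0;1 0.0044 0.0392 0 0 0 0;1 0.0044 0.0392 0 0 0 0;1 0 0 0 0 0 0;1 0 0 0 0 0 0",
)

```text
clock: 7.93
tool_pos: [0.5862, 0.1755, 0.3506]
eef_rot: [-2.217, -2.223, -0.001]
contact_force: [-0.2, -0.2, -1.0]
opening: 0.599
```

```bash
python3 - <<'E'
from h import *
s,c,im=snap('wrist','w4.png'); print(s['tool_pos'],s['eef_rot'],s['qpos'].round(2))
print(Rn.from_rotvec(s['eef_rot']).as_matrix().round(3)); pickle.dump((s,c,im),open('w4.pkl','wb'))
for X in [(.5365,.138,.04),(.578,.058,.018),(.572,-.0555,.08)]: print(proj(c,X))
E
```

```text
[0.58615016 0.17554407 0.35058355] [-2.21719559e+00 -2.22347501e+00 -1.04424136e-03] [-0.5   0.75  0.24  1.67 -0.25  0.75 -0.13]
[[-0.003  1.    -0.001]
 [ 1.     0.003  0.002]
 [ 0.002 -0.001 -1.   ]]
[[263.60688287 228.82277329]]
[[306.11763401 288.11880192]]
[[299.52859794 414.38764986]]
```

View pics/w4.png

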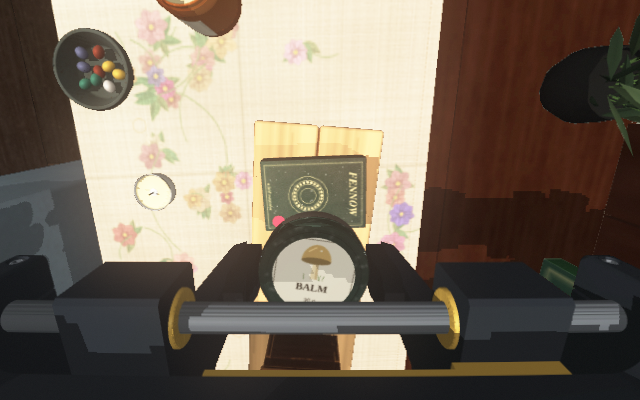

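```bash
python3 - <<'E'
from h import *
s,c,im=pickle.load(open('w4.pkl','rb'))
print(s['tool_pos'])
for q in [(314.5,262),(314.5,270),(314.5,278),(314,212)]: print('tin',q,plane(c,q,.2008))
for q in [(262,160),(367,155),(363,226),(268,228)]: print('deck',plane(c,q,.04))
print('emblem',plane(c,(308,195),.04))
for q in [(255,121),(383,131)]: print('board',plane(c,q,.018))
E
```

```text
[0.58615016 0.17554407 0.35058355]
tin (314.5, 262) [0.58643321 0.18280599 0.2008    ]
tin (314.5, 270) [0.58644961 0.17872717 0.2008    ]
tin (314.5, 278) [0.58646631 0.17457998 0.2008    ]
tin (314, 212) [0.58611836 0.20686644 0.2008    ]
deck [0.53784736 0.20648009 0.04      ]
deck [0.63562191 0.21142633 0.04      ]
deck [0.63522324 0.14129095 0.04      ]
deck [0.54090747 0.13888766 0.04      ]
emblem [0.5807283  0.17286947 0.04      ]
board [0.52900417 0.2412337  0.018     ]
board [0.65391869 0.23213997 0.018     ]
```

Call:
arm_command(
  rows="1 0 -0.005 -0.035 0 0 0;1 0 0 -0.035 0 0 0;1 0 0 -0.035 0 0 0;1 0 0 -0.02 0 0 0;1 0 0 -0.01 0 0 0;1 0 0 -0.002 0 0 0;1 0 0 0 0 0 0",
)

```text
clock: 8.57
tool_pos: [0.5871, 0.1655, 0.2144]
eef_rot: [2.227, 2.215, -0.001]
contact_force: [0.5, -0.6, -0.8]
opening: 0.596
```

Call:
arm_command(
  rows="1 0 0.0045 0 0 0 0;1 0 0 -0.001 0 0 0;1 0 0 -0.001 0 0 0;1 0 0 0 0 0 0",
)

```text
clock: 8.9
tool_pos: [0.587, 0.1716, 0.2131]
eef_rot: [2.225, 2.217, 0.002]
contact_force: [-0.4, 0.2, -0.5]
opening: 0.6
```

Call:
arm_command(
  rows="1 0 0 -0.0015 0 0 0;1 0 0 0 0 0 0;0.1 0 0 0 0 0 0;-0.2 0 0 0 0 0 0;-1 0 0 0 0 0 0;-1 0 0 0 0 0 0;-1 0 0 0 0 0 0;-1 0 0 0.02 0 0 0",
)

```text
clock: 9.57
tool_pos: [0.5852, 0.171, 0.2278]
eef_rot: [-2.223, -2.215, 0.009]
contact_force: [0.1, 0.6, 0.0]
opening: 0.879
```

Call:
arm_command(
  rows="-1 0 0 0.04 0 0 0;-1 0 0 0.04 0 0 0;-1 -0.03 0 0.04 0 0 0;-1 -0.035 0 0 0 0 0;-1 -0.035 0 0 0 0 0;-1 -0.035 0 0 0 0 0;-1 -0.032 0 0 0 0 0;-1 0 0 0 0 0 0",
)

```text
clock: 10.23
tool_pos: [0.4181, 0.1707, 0.3437]
eef_rot: [-2.218, -2.216, 0.014]
contact_force: [-1.2, -0.5, -1.0]
opening: 0.997
```

```bash
python3 - <<'E'
from h import *
s,c,im=snap('wrist','w5.png'); print(s['tool_pos'],s['eef_rot'],s['qpos'].round(2))
print(Rn.from_rotvec(s['eef_rot']).as_matrix().round(3)); pickle.dump((s,c,im),open('w5.pkl','wb'))
for X in [(.4177,.169,.017),(.587,.174,.062)]: print(proj(c,X))
E
```

```text
[0.41807192 0.17065929 0.34374659] [-2.2182131  -2.21646407  0.01379339] [-0.63  0.59  0.22  2.14 -0.29  0.44 -0.18]
[[ 0.001  1.    -0.01 ]
 [ 1.    -0.001 -0.002]
 [-0.002 -0.01  -1.   ]]
[[316.35136878 188.85614437]]
[[511.09853078 195.90432057]]
```

View pics/w5.png

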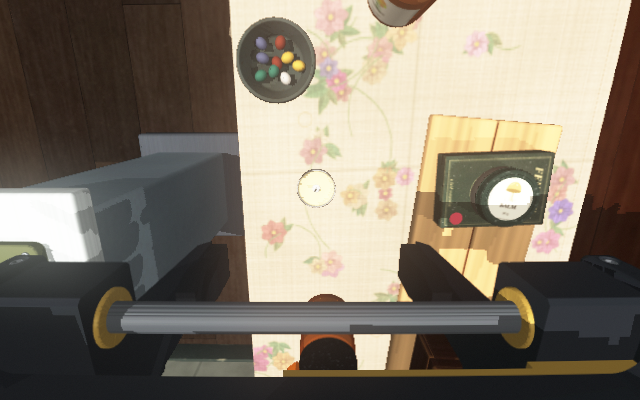

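Call:
arm_command(
  rows="-1 0 0 -0.036 0 0 0;-1 0 0 -0.036 0 0 0;-1 0 0 -0.036 0 0 0;-1 0 0 -0.036 0 0 0;-1 0 0 -0.02 0 0 0;-1 0 0 -0.008 0 0 0;-1 0 0 0 0 0 0;-1 0 0 0 0 0 0",
)

```text
clock: 10.95
tool_pos: [0.4307, 0.1733, 0.177]
eef_rot: [-2.225, -2.214, 0.009]
contact_force: [0.4, -1.2, -0.0]
opening: 1.0
```

Call:
arm_command(
  rows="-1 0 0 0 0 0 0;-1 0 0 0 0 0 0",
)

```text
clock: 11.12
tool_pos: [0.4302, 0.1734, 0.1783]
eef_rot: [-2.224, -2.216, 0.008]
contact_force: [-0.7, -0.3, 0.6]
opening: 1.004
```

```bash
python3 - <<'E'
from h import *
s,c,im=snap('wrist','w6.png'); print(s['tool_pos'],s['qpos'].round(3))
print(Rn.from_rotvec(s['eef_rot']).as_matrix().round(3))
E
```

```text
[0.43015338 0.17342423 0.17834474] [-0.503  0.933  0.034  2.181 -0.705  0.043  0.218]
[[ 0.004  1.    -0.005]
 [ 1.    -0.004 -0.002]
 [-0.002 -0.005 -1.   ]]
```

View pics/w6.png

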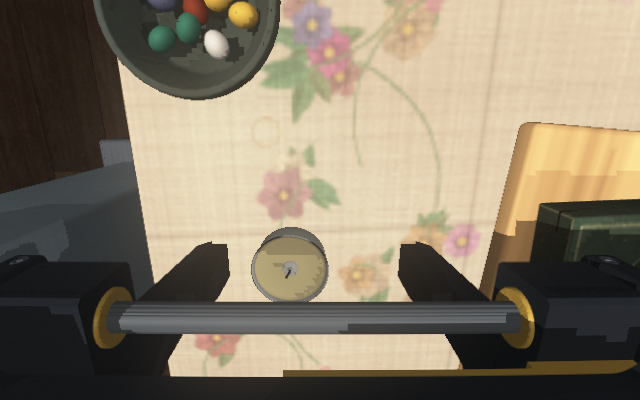

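Call:
arm_command(
  rows="-1 0 0 0.03 0 0 0;-1 0.001 0 0 0 0 0.121;-1 0 0 0 0 0 0.121;-1 0 0 0 0 0 0.121;-1 0 0 0 0 0 0.121;-1 0 0 0 0 0 0.121;-1 0 0 0 0 0 0.121;-1 0 0 0 0 0 0.121",
)

```text
clock: 11.83
tool_pos: [0.4307, 0.1734, 0.2084]
eef_rot: [1.108, 2.939, -0.01]
contact_force: [-0.3, 0.1, 0.5]
opening: 1.0
```

Call:
arm_command(
  rows="-1 0 0 0 0 0 0.121;-1 0 0 0 0 0 0.121;-1 0 0 0 0 0 0.121;-1 0 0 0 0 0 0.121;-1 0 0 0 0 0 0.121;-1 0 0 0 0 0 0.121;-1 0 0 0 0 0.08 0;-1 0 0 0 0 0 0",
)

```text
clock: 12.5
tool_pos: [0.4315, 0.1731, 0.2083]
eef_rot: [-0.003, -3.064, 0.01]
contact_force: [1.4, 0.4, -0.2]
opening: 1.002
```

```bash
cat > st.py <<'E'
from h import *
s=readout.read_state(); T=Rn.from_rotvec(s['eef_rot']).as_matrix()
print(s['clock'],'TCP',s['tool_pos'].round(4),'q',s['qpos'].round(2)); print(T.round(3).tolist(),'grasp',(s['tool_pos']+.147*T[:,2]).round(4),'yaw',np.degrees(np.arctan2(T[1,1],T[0,1])).round(1))
E
python3 st.py
```

```text
12.5 TCP [0.4315 0.1731 0.2083] q [-0.44  0.87 -0.06  2.14  0.07  0.2   1.02]
[[-0.997, 0.002, -0.077], [0.002, 1.0, -0.006], [0.077, -0.006, -0.997]] grasp [0.4201 0.1722 0.0617] yaw 89.9
```

Call:
arm_command(
  rows="-1 -0.0022 -0.0035 -0.02 0 0 0;-1 0 0 -0.0125 0 0 0;-1 0 0 -0.004 0 0 0;-1 0 0 0 0 0 0;-1 0 0 0 0 0 0",
)

```text
clock: 12.92
tool_pos: [0.4285, 0.17, 0.1715]
eef_rot: [-0.002, -3.065, 0.011]
contact_force: [0.6, -1.0, 0.2]
opening: 1.001
```

```bash
python3 st.py
```

```text
12.9167 TCP [0.4285 0.17   0.1715] q [-0.44  0.95 -0.05  2.15  0.08  0.11  1.03]
[[-0.997, 0.001, -0.076], [0.002, 1.0, -0.007], [0.076, -0.007, -0.997]] grasp [0.4173 0.1689 0.0249] yaw 89.9
```

Call:
arm_command(
  rows="1 0 0 0 0 0 0;1 0 0 0 0 0 0;1 0 0 0 0 0 0;1 0 0 0 0 0 0;1 0 0 0 0 0 0;1 0 0 0 0 0 0;1 0 0 0 0 0 0;1 0 0 0 0 0 0",
  grip_force=8,
)

```text
clock: 13.58
tool_pos: [0.4284, 0.1699, 0.1711]
eef_rot: [-0.002, -3.064, 0.011]
contact_force: [-0.7, 0.2, 1.6]
opening: 0.446
```

Call:
arm_command(
  rows="1 0 0 0 0 0 0;1 0 0 0.02 0 0 0;1 0 0 0.035 0 0 0;1 0 0 0.035 0 0 0;1 0 0 0.035 0 -0.04 0;1 0 0 0.02 0 -0.038 0;1 0 0 0 0 0 0",
)

```text
clock: 14.17
tool_pos: [0.4288, 0.1701, 0.3197]
eef_rot: [0.002, 3.134, -0.007]
contact_force: [-0.5, 0.1, 0.7]
opening: 0.447
```

```bash
python3 st.py;python3 - <<'E'
from h import *
s,c,im=snap('wrist','w7.png');pickle.dump((s,c,im),open('w7.pkl','wb'))
E
```

```text
14.1667 TCP [0.4288 0.1701 0.3197] q [-0.46  0.63 -0.03  2.14  0.08  0.37  1.01]
[[-1.0, 0.001, 0.008], [0.001, 1.0, -0.004], [-0.008, -0.004, -1.0]] grasp [0.43   0.1695 0.1727] yaw 89.9
```

View pics/w7.png

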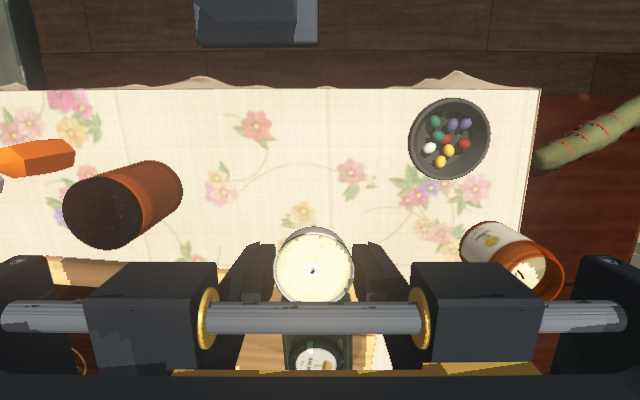

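```bash
python3 - <<'E'
from h import *
s,c,im=pickle.load(open('w7.pkl','rb'))
T=Rn.from_rotvec(s['eef_rot']).as_matrix()
for q in [(313,267),(313,265)]:
    P=plane(c,q,.1657); l=T.T@(P-s['tool_pos']); print(P,l)
    Tg=Rn.from_rotvec([-0.002,-3.064,.011]).as_matrix(); print('at grasp orient',Tg@l, 'implied obj', np.array([.4284,.1699,.1711])+Tg@l)
E
```

```text
[0.4275563  0.16921815 0.1657    ] [ 0.0024678  -0.00026517  0.15394441]
at grasp orient [-0.01439113 -0.00135714 -0.15328436] implied obj [0.41400887 0.16854286 0.01781564]
[0.42649715 0.16921982 0.1657    ] [ 0.00352692 -0.000265    0.15393614]
at grasp orient [-0.01544642 -0.00135524 -0.15319405] implied obj [0.41295358 0.16854476 0.01790595]
```

Call:
arm_command(
  rows="1 0.034 0.001 0 0 0 0;1 0.034 0.001 0 0 0 0;1 0.034 0.001 0 0 0 0;1 0.034 0.001 0 0 0.042 0;1 0.0345 0.001 0 0 0.043 0;1 0 0 -0.02 0 0 0;1 0 0 -0.02 0 0 0;1 0 0 0 0 0 0",
)

```text
clock: 14.88
tool_pos: [0.5974, 0.1739, 0.2703]
eef_rot: [-0.003, -3.047, 0.015]
contact_force: [-0.9, 0.5, -0.4]
opening: 0.444
```

```bash
python3 st.py;python3 - <<'E'
from h import *
s,c,im=snap('wrist','w8.png');pickle.dump((s,c,im),open('w8.pkl','wb'))
snap('scene','s8.png'); im=cv2.imread('pics/s8.png'); cv2.imwrite('pics/s8c.png',cv2.resize(im[150:270,200:360],None,fx=5,fy=5,interpolation=cv2.INTER_CUBIC)[:600,:800])
E
```

```text
14.8833 TCP [0.5974 0.1739 0.2703] q [-0.3   0.87 -0.09  1.63  0.06  0.73  1.16]
[[-0.996, 0.001, -0.094], [0.002, 1.0, -0.01], [0.094, -0.01, -0.996]] grasp [0.5836 0.1725 0.124 ] yaw 89.9
```

View pics/w8.png

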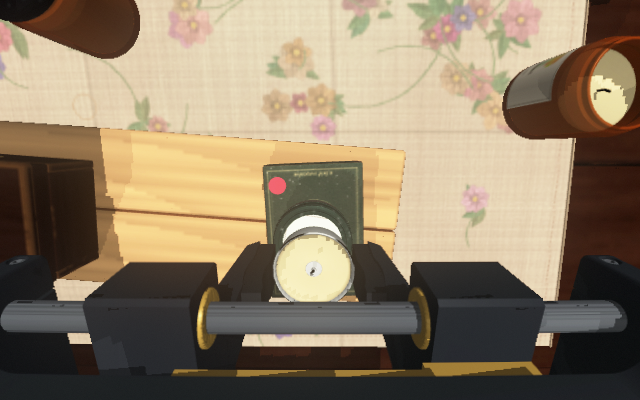

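View pics/s8c.png

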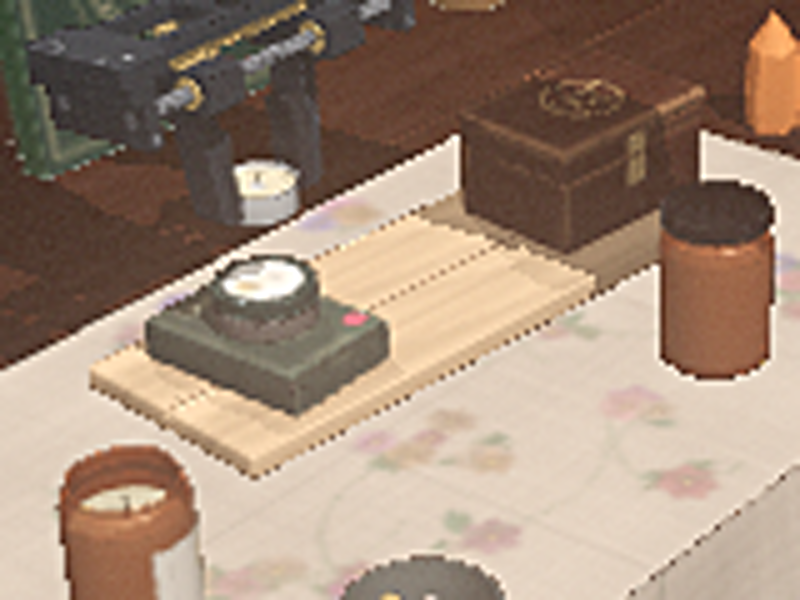

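```bash
python3 - <<'E'
from h import *
cs=optics.calibration('scene')
print('tin top',plane(cs,(200+266/5,150+280/5),.062))
print('deck corners',[plane(cs,(200+a/5,150+b/5),.04).round(3) for a,b in[(147,325),(300,378),(388,335),]])
print('tl rim',plane(cs,(200+266/5,150+177/5),.270-.171+.017))
for n in('w5',):
    s,c,im=pickle.load(open('w5.pkl','rb')); print(plane(c,(510,197.5),.062), [plane(c,q,.062) for q in [(478,200),(538,197)]])
E
```

```text
tin top [0.58512294 0.17110221 0.062     ]
deck corners [array([0.629, 0.212, 0.04 ]), array([0.533, 0.202, 0.04 ]), array([0.528, 0.147, 0.04 ])]
tl rim [0.58508028 0.16532197 0.116     ]
[0.58629231 0.17256127 0.062     ] [array([0.55859565, 0.170233  , 0.062     ]), array([0.61085609, 0.17307812, 0.062     ])]
```

Call:
arm_command(
  rows="1 0.0016 0.001 -0.015 0 -0.017 0;1 0 0 -0.012 0 0 0;1 0 0 -0.006 0 0 0;1 0 0 -0.001 0 0 0;1 0 0 0 0 0 0",
)

```text
clock: 15.4
tool_pos: [0.6003, 0.1759, 0.242]
eef_rot: [-0.002, -3.073, 0.011]
contact_force: [-0.4, -0.5, 0.5]
opening: 0.444
```

```bash
python3 st.py;python3 - <<'E'
from h import *
s,c,im=snap('scene','s9.png');cv2.imwrite('pics/s9c.png',cv2.resize(im[150:250,200:300],None,fx=6,fy=6,interpolation=cv2.INTER_CUBIC))
E
```

```text
15.4 TCP [0.6003 0.1759 0.242 ] q [-0.31  0.91 -0.08  1.65  0.07  0.65  1.15]
[[-0.998, 0.001, -0.068], [0.001, 1.0, -0.007], [0.068, -0.007, -0.998]] grasp [0.5902 0.1748 0.0953] yaw 90.0
```

View pics/s9c.png

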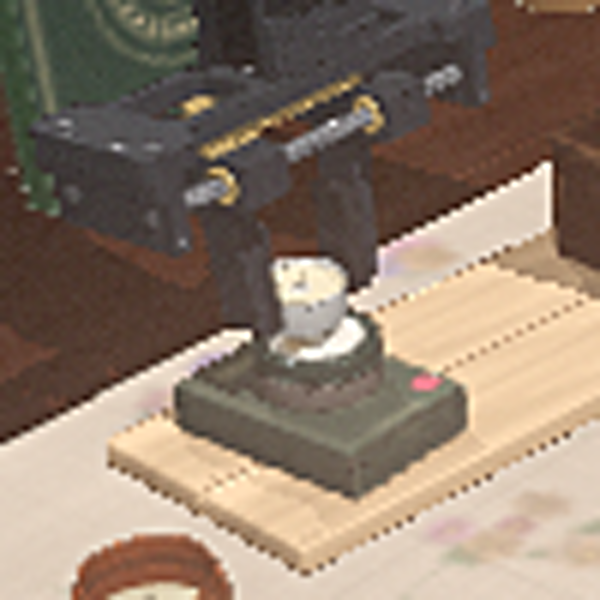

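Call:
arm_command(
  rows="1 -0.0005 -0.001 -0.004 0 0.009 0;1 0 0 -0.003 0 0 0;1 0 0 -0.001 0 0 0;1 0 0 0 0 0 0",
)

```text
clock: 15.78
tool_pos: [0.5999, 0.1748, 0.2339]
eef_rot: [-0.002, -3.065, 0.011]
contact_force: [0.4, -0.1, -0.7]
opening: 0.45
```

```bash
python3 st.py;python3 - <<'E'
from h import *
s,c,im=snap('scene','s10.png');cv2.imwrite('pics/s10c.png',cv2.resize(im[150:250,200:300],None,fx=6,fy=6,interpolation=cv2.INTER_CUBIC))
E
```

```text
15.7833 TCP [0.5999 0.1748 0.2339] q [-0.31  0.93 -0.08  1.65  0.07  0.65  1.15]
[[-0.997, 0.001, -0.077], [0.002, 1.0, -0.007], [0.077, -0.007, -0.997]] grasp [0.5886 0.1737 0.0873] yaw 89.9
```

View pics/s10c.png

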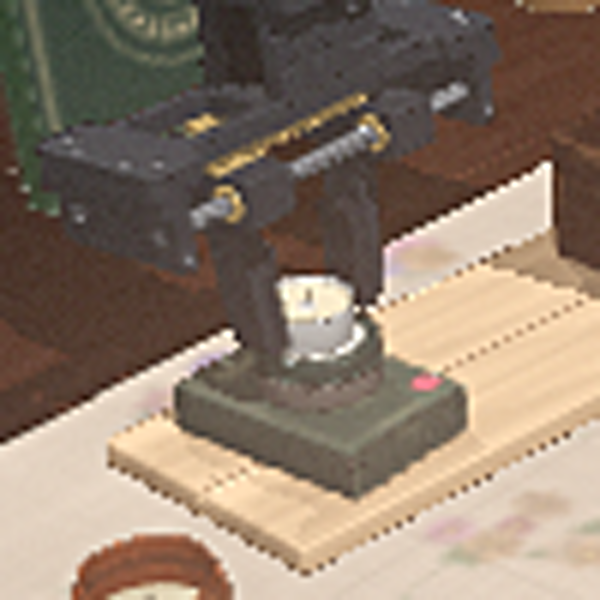

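Call:
arm_command(
  rows="1 0 0 -0.001 0 0 0;1 0 0 0 0 0 0;0.4 0 0 0 0 0 0;0.2 0 0 0 0 0 0;-0.2 0 0 0 0 0 0;-0.6 0 0 0 0 0 0;-1 0 0 0.015 0 0 0;-1 0 0 0.03 0 0 0",
)

```text
clock: 16.5
tool_pos: [0.5986, 0.1744, 0.2754]
eef_rot: [-0.001, -3.058, 0.014]
contact_force: [-0.2, -0.5, 0.6]
opening: 0.723
```

Call:
arm_command(
  rows="-1 -0.01 0 0.04 0 -0.04 0;-1 -0.03 0 0.03 0 -0.037 0;-1 -0.03 0 0 0 0 0;-1 -0.03 0 0 0 0 0;-1 0 0 0 0 0 0",
)

```text
clock: 16.92
tool_pos: [0.4946, 0.1748, 0.348]
eef_rot: [0.003, -3.135, 0.014]
contact_force: [-1.4, -0.1, -0.5]
opening: 1.002
```

```bash
python3 st.py;python3 - <<'E'
from h import *
s,c,im=snap('wrist','w11.png');pickle.dump((s,c,im),open('w11.pkl','wb'))
print(proj(c,(.586,.1725,.079)),proj(c,(.586,.1725,.062)))
E
```

```text
16.9167 TCP [0.4946 0.1748 0.348 ] q [-0.39  0.64 -0.06  1.93  0.08  0.59  1.07]
[[-1.0, -0.002, -0.007], [-0.002, 1.0, -0.009], [0.007, -0.009, -1.0]] grasp [0.4936 0.1735 0.201 ] yaw 90.1
[[313.20538671 301.8304206 ]] [[313.35368129 291.74197411]]
```

View pics/w11.png

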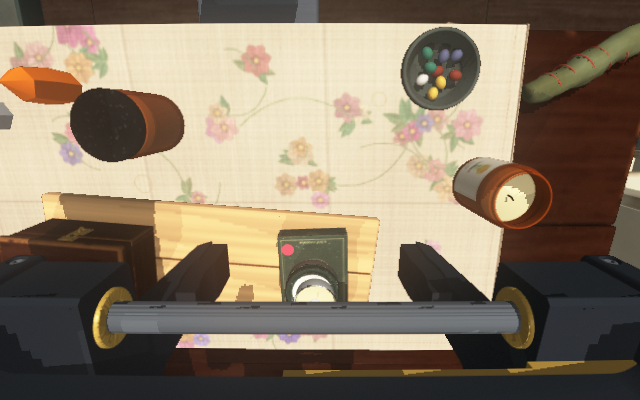

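Call:
arm_command(
  rows="-1 -0.0099 -0.0325 0 0.009 0 0;-1 -0.0099 -0.0325 0 0 0 0;-1 -0.0099 -0.0325 0 0 0 0;-1 -0.0099 -0.0325 0 0 0.05 0;-1 -0.0099 -0.0325 0 0 0.053 0;-1 0 0 -0.02 0 0 0;-1 0 0 0 0 0 0",
)

```text
clock: 17.55
tool_pos: [0.4515, 0.0097, 0.3259]
eef_rot: [-0.011, -3.037, -0.002]
contact_force: [-0.9, 0.2, 0.6]
opening: 1.002
```

```bash
python3 st.py;python3 - <<'E'
from h import *
s,c,im=snap('wrist','w12.png');pickle.dump((s,c,im),open('w12.pkl','wb'))
print(proj(c,(.429,.0125,.087)))
s,c,im=snap('scene','s12.png');cv2.imwrite('pics/s12c.png',cv2.resize(im[150:270,200:360],None,fx=5,fy=5,interpolation=cv2.INTER_CUBIC))
E
```

```text
17.55 TCP [0.4515 0.0097 0.3259] q [-0.04  0.63 -0.12  2.11  0.11  0.51  1.32]
[[-0.995, 0.007, -0.104], [0.007, 1.0, 0.001], [0.104, 0.001, -0.995]] grasp [0.4361 0.0099 0.1797] yaw 89.6
[[316.66293112 218.24035133]]
```

View pics/w12.png

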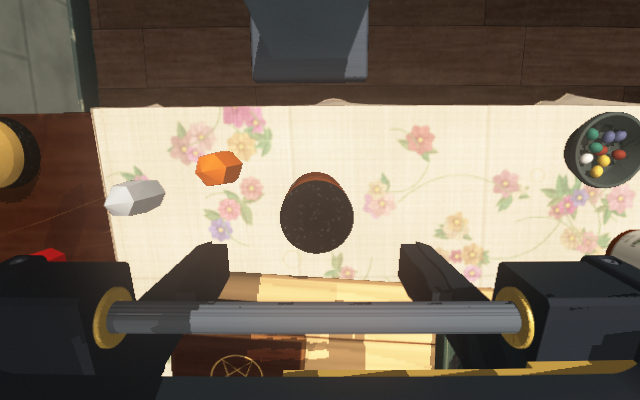

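View pics/s12c.png

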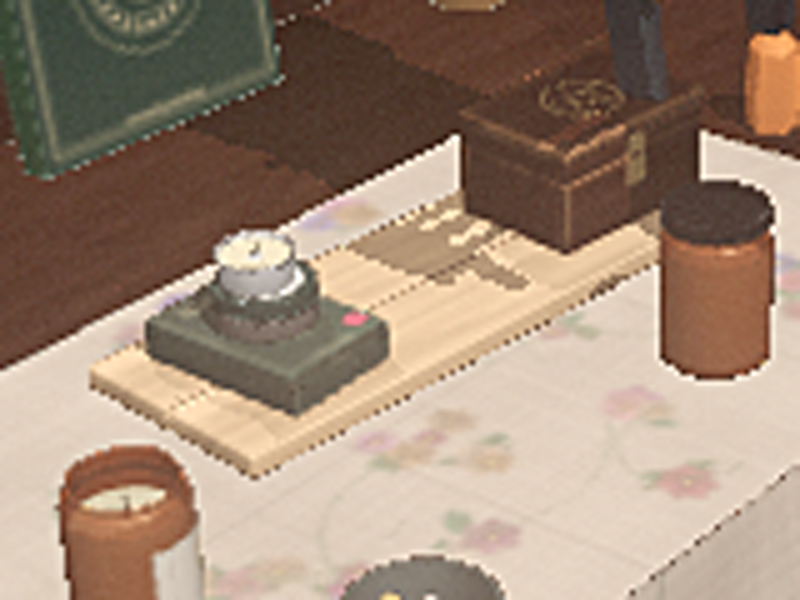

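```bash
python3 - <<'E'
from h import *
cs=optics.calibration('scene'); print(plane(cs,(200+254/5,150+249/5),.079),plane(cs,(200+266/5,150+280/5),.062))
E
```

```text
[0.58903139 0.17355275 0.079     ] [0.58512294 0.17110221 0.062     ]
```

Call:
arm_command(
  rows="-1 -0.007 0.0026 -0.034 0 0 0;-1 0 0 -0.034 0 0 0;-1 0 0 -0.034 0 0 0;-1 0 0 -0.02 0 0 0;-1 0 0 -0.0065 0 0 0;-1 0 0 0 0 0 0;-1 0 0 0 0 0 0",
)

```text
clock: 18.23
tool_pos: [0.4447, 0.0158, 0.1997]
eef_rot: [-0.0, -3.04, -0.003]
contact_force: [-0.2, -0.5, 0.4]
opening: 0.999
```

```bash
python3 st.py
```

```text
18.2333 TCP [0.4447 0.0158 0.1997] q [-0.1   0.88 -0.05  2.19  0.15  0.17  1.28]
[[-0.995, 0.0, -0.101], [-0.0, 1.0, 0.002], [0.101, 0.002, -0.995]] grasp [0.4299 0.0161 0.0535] yaw 90.0
```

Call:
arm_command(
  rows="-1 0 -0.003 -0.001 0 0 0;1 0 0 0 0 0 0;1 0 0 0 0 0 0;1 0 0 0 0 0 0;1 0 0 0 0 0 0;1 0 0 0 0 0 0;1 0 0 0 0 0 0;1 0 0 0 0 0 0",
  grip_force=25,
)

```text
clock: 18.9
tool_pos: [0.4441, 0.0119, 0.1983]
eef_rot: [-0.002, -3.039, -0.003]
contact_force: [0.7, 0.3, 5.5]
opening: 0.638
```

```bash
python3 st.py
```

```text
18.9 TCP [0.4441 0.0119 0.1983] q [-0.09  0.89 -0.05  2.19  0.16  0.17  1.28]
[[-0.995, 0.002, -0.102], [0.002, 1.0, 0.002], [0.102, 0.002, -0.995]] grasp [0.4292 0.0122 0.0521] yaw 89.9
```

Call:
arm_command(
  rows="1 0 0 0.03 0 0 0;1 0 0 0.03 0 0 0;1 0 0 0.03 0 0 0;1 0 0 0.03 0 0 0;1 0.0096 0.0022 0 0 0 -0.1122;1 0.0096 0.0022 0 0 0 -0.1122;1 0.0096 0.0022 0 0 0 -0.1122;1 0.0096 0.0022 0 0 0 -0.1122",
)

```text
clock: 19.57
tool_pos: [0.4825, 0.0207, 0.318]
eef_rot: [-0.687, -2.962, -0.038]
contact_force: [-0.1, -0.1, -2.4]
opening: 0.63
```

Call:
arm_command(
  rows="1 0.0096 0.0022 0 0 0 -0.1122;1 0.0096 0.0022 0 0 0 -0.1122;1 0.0096 0.0022 0 0 0 -0.1122;1 0.0096 0.0022 0 0 0 -0.1122;1 0.0096 0.0022 0 0 0 -0.1122;1 0.0096 0.0022 0 0 0 -0.1122;1 0.0096 0.0022 0 0 0 -0.1122;1 0.0096 0.0022 0 0 0 -0.1122",
)

```text
clock: 20.23
tool_pos: [0.5591, 0.0385, 0.3173]
eef_rot: [-1.916, -2.385, -0.098]
contact_force: [-0.0, 0.1, -2.2]
opening: 0.634
```

Call:
arm_command(
  rows="1 0.0096 0.0022 0 0 0 -0.1122;1 0.0096 0.0022 0 0 0 -0.1122;1 0 0 -0.02 0 0 0;1 0 0 -0.02 0 0 0;1 0 0 0 0 0 0",
)

```text
clock: 20.65
tool_pos: [0.5765, 0.0431, 0.2743]
eef_rot: [-2.167, -2.165, -0.104]
contact_force: [-1.7, 0.0, -3.4]
opening: 0.633
```

```bash
python3 st.py;python3 - <<'E'
from h import *
s,c,im=snap('wrist','w13.png');pickle.dump((s,c,im),open('w13.pkl','wb'))
s,c,im=snap('scene','s13.png');cv2.imwrite('pics/s13c.png',cv2.resize(im[150:270,200:360],None,fx=5,fy=5,interpolation=cv2.INTER_CUBIC))
E
```

```text
20.65 TCP [0.5765 0.0431 0.2743] q [-0.24  0.83  0.21  1.83 -0.5   0.55  0.33]
[[0.002, 1.0, -0.006], [0.995, -0.001, 0.102], [0.102, -0.006, -0.995]] grasp [0.5756 0.0581 0.1281] yaw -0.1
```

View pics/w13.png

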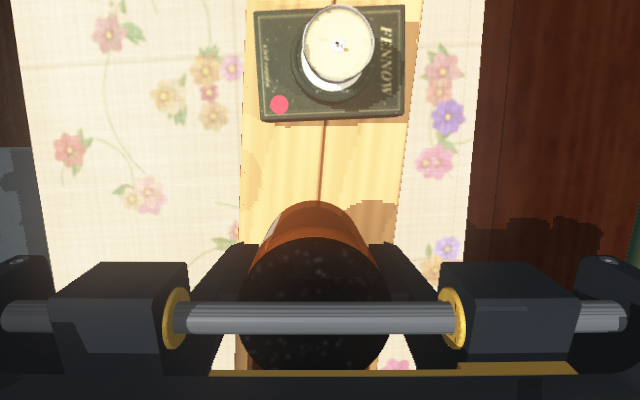

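View pics/s13c.png

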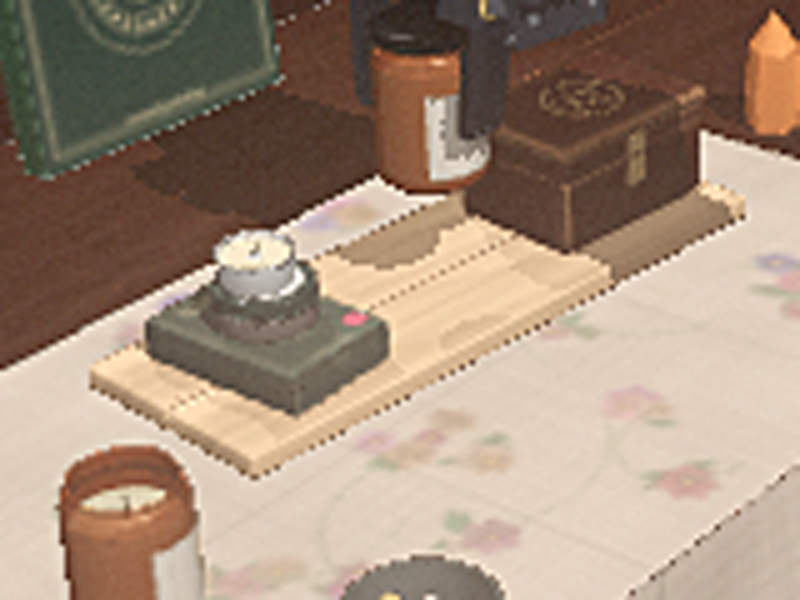

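```bash
python3 - <<'E'
from h import *
s,c,im=pickle.load(open('w13.pkl','rb'))
print('tl',plane(c,(338,45),.079)); print('tin L/R/B',[plane(c,q,.062).round(4) for q in [(292,60),(387,60),(338,100)]])
D=[plane(c,q,.04) for q in [(253,12),(405,5),(408,116),(262,122)]]; print('deck',np.mean(D,0),np.round(D,3))
print('lid',[plane(c,q,.163).round(4) for q in [(238,300),(391,300),(314.5,234),(314.5,305)]])
print('board edges',[plane(c,q,.018).round(4) for q in [(240,200),(396,210)]])
cv2.imwrite('pics/w13c.png',cv2.resize(im[0:130,240:420],None,fx=4.4,fy=4.4,interpolation=cv2.INTER_CUBIC))
E
```

```text
tl [0.58875604 0.17220656 0.079     ]
tin L/R/B [array([0.5623, 0.1689, 0.062 ]), array([0.6195, 0.1689, 0.062 ]), array([0.5903, 0.1457, 0.062 ])]
deck [0.58749398 0.17133776 0.04      ] [[0.536 0.204 0.04 ]
 [0.635 0.208 0.04 ]
 [0.64  0.138 0.04 ]
 [0.539 0.134 0.04 ]]
lid [array([0.5498, 0.0657, 0.163 ]), array([0.6023, 0.0658, 0.163 ]), array([0.5761, 0.0892, 0.163 ]), array([0.5761, 0.064 , 0.163 ])]
board edges [array([0.5165, 0.0758, 0.018 ]), array([0.6408, 0.0677, 0.018 ])]
```

View pics/w13c.png

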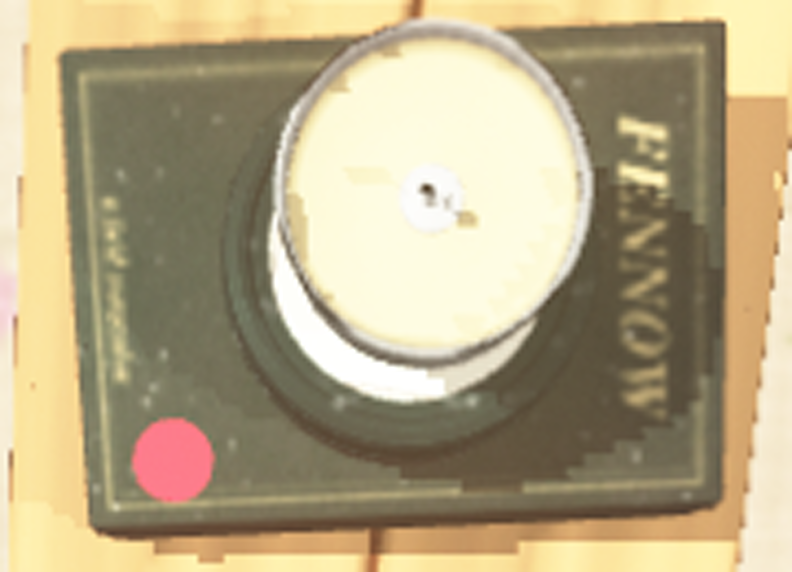

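Call:
arm_command(
  rows="1 0.002 -0.001 -0.02 0 0 0;1 0 0 -0.02 0 0 0;1 0 0 -0.01 0 0 0;1 0 0 -0.004 0 0 0;1 0 0 -0.002 0 0 0;1 0 0 0 0 0 0",
)

```text
clock: 21.25
tool_pos: [0.5807, 0.0417, 0.2226]
eef_rot: [-2.172, -2.168, -0.114]
contact_force: [0.6, -0.5, -2.5]
opening: 0.633
```

```bash
python3 st.py
```

```text
21.25 TCP [0.5807 0.0417 0.2226] q [-0.21  0.91  0.15  1.84 -0.53  0.44  0.37]
[[0.002, 1.0, 0.003], [0.995, -0.002, 0.102], [0.102, 0.003, -0.995]] grasp [0.5811 0.0568 0.0764] yaw -0.1
```

Call:
arm_command(
  rows="1 -0.0025 0.001 -0.003 0 0 0;1 0 0 -0.002 0 0 0;1 0 0 0 0 0 0;1 0 0 0 0 0 0",
)

```text
clock: 21.58
tool_pos: [0.578, 0.0428, 0.2173]
eef_rot: [-2.171, -2.168, -0.114]
contact_force: [-0.5, -0.0, -3.2]
opening: 0.629
```

```bash
python3 st.py;python3 - <<'E'
from h import *
s,c,im=snap('scene','s14.png');cv2.imwrite('pics/s14c.png',cv2.resize(im[150:270,200:360],None,fx=5,fy=5,interpolation=cv2.INTER_CUBIC))
E
```

```text
21.5833 TCP [0.578  0.0428 0.2173] q [-0.21  0.91  0.14  1.84 -0.54  0.43  0.37]
[[0.001, 1.0, 0.002], [0.995, -0.002, 0.102], [0.102, 0.002, -0.995]] grasp [0.5784 0.0579 0.0711] yaw -0.1
```

View pics/s14c.png

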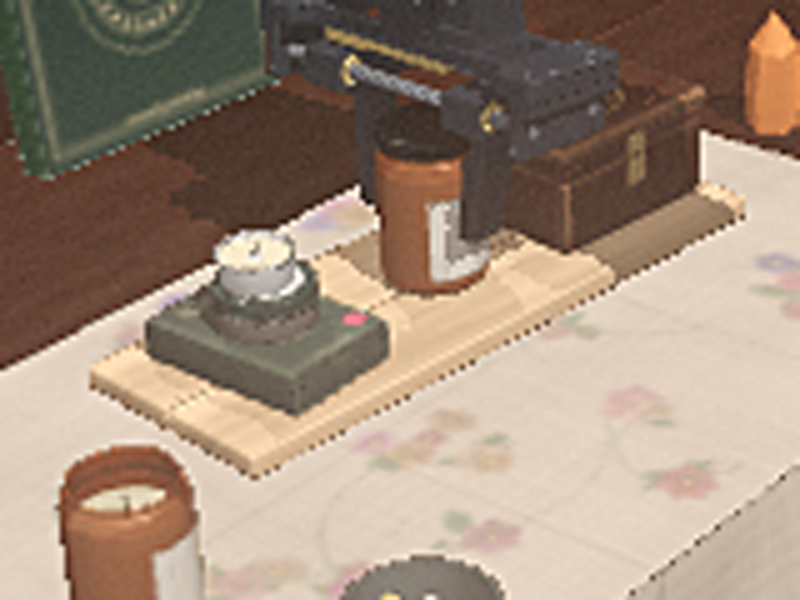

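Call:
arm_command(
  rows="1 0 0 -0.0012 0 0 0;1 0 0 0 0 0 0;0 0 0 0 0 0 0;-0.5 0 0 0 0 0 0;-1 0 0 0 0 0 0;-1 0 0 0 0 0 0;-1 0 0 0 0 0 0;-1 0 0 0.02 0 0 0",
)

```text
clock: 22.3
tool_pos: [0.5767, 0.0428, 0.2333]
eef_rot: [-2.169, -2.165, -0.107]
contact_force: [-0.2, 0.2, 0.2]
opening: 0.98
```

Call:
arm_command(
  rows="-1 0 0 0.03 0 0 0;-1 0 0 0.035 0 0 0;-1 0 0 0.035 0.05 0 0;-1 0 0 0.02 0.052 0 0;-1 -0.03 0 0 0 0 0;-1 -0.03 -0.02 0 0 0 0;-1 -0.03 -0.03 0 0 0 0",
)

```text
clock: 22.88
tool_pos: [0.4875, -0.0044, 0.3563]
eef_rot: [-2.109, -2.119, -0.222]
contact_force: [-0.2, -1.2, -0.2]
opening: 1.002
```

```bash
python3 st.py;python3 - <<'E'
from h import *
s,c,im=snap('scene','s15.png');cv2.imwrite('pics/s15c.png',cv2.resize(im[150:270,200:360],None,fx=5,fy=5,interpolation=cv2.INTER_CUBIC))
E
```

```text
22.8833 TCP [ 0.4875 -0.0044  0.3563] q [-0.11  0.6   0.14  2.03 -0.54  0.58  0.48]
[[-0.005, 1.0, 0.002], [0.979, 0.004, 0.205], [0.205, 0.003, -0.979]] grasp [0.4878 0.0257 0.2124] yaw 0.3
```

View pics/s15c.png

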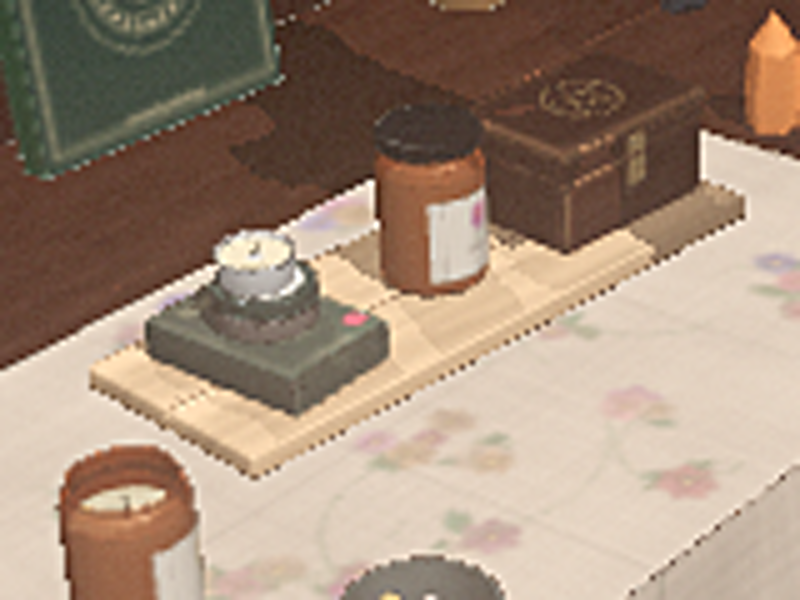

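Call:
arm_command(
  rows="-1 -0.0034 -0.0132 -0.0024 -0.1 0 0;-1 -0.0034 -0.0132 -0.0024 -0.105 0 0;-1 -0.0034 -0.0132 -0.0024 0 0 0.1158;-1 -0.0034 -0.0132 -0.0024 0 0 0.1158;-1 -0.0034 -0.0132 -0.0024 0 0 0.1158;-1 -0.0034 -0.0132 -0.0024 0 0 0.1158;-1 -0.0034 -0.0132 -0.0024 0 0 0.1158;-1 -0.0034 -0.0132 -0.0024 0 0 0.1158",
)

```text
clock: 23.6
tool_pos: [0.4613, -0.113, 0.3365]
eef_rot: [1.326, 2.846, 0.002]
contact_force: [-0.2, -1.0, 0.5]
opening: 1.002
```

Call:
arm_command(
  rows="-1 -0.0034 -0.0132 -0.0024 0 0 0.1158;-1 -0.0034 -0.0132 -0.0024 0 0 0.1158;-1 -0.0034 -0.0132 -0.0024 0 0 0.1158;-1 0 0 0 0 0 0;-1 0 0 0 0 0 0",
)

```text
clock: 24.02
tool_pos: [0.451, -0.1524, 0.3294]
eef_rot: [0.831, 3.029, 0.003]
contact_force: [0.9, -0.2, -0.0]
opening: 0.999
```

```bash
python3 st.py;python3 - <<'E'
from h import *
s,c,im=snap('wrist','w16.png');pickle.dump((s,c,im),open('w16.pkl','wb'))
print(proj(c,(.418,-.149,.074)),proj(c,(.418,-.149,.0)))
E
```

```text
24.0167 TCP [ 0.451  -0.1524  0.3294] q [ 0.24  0.63 -0.02  2.09  0.02  0.43  1.25]
[[-0.86, 0.51, 0.001], [0.51, 0.86, 0.002], [-0.0, 0.002, -1.0]] grasp [ 0.4512 -0.1522  0.1824] yaw 59.3
[[294.46114847 171.03118525]] [[298.57718846 157.64146935]]
```

View pics/w16.png

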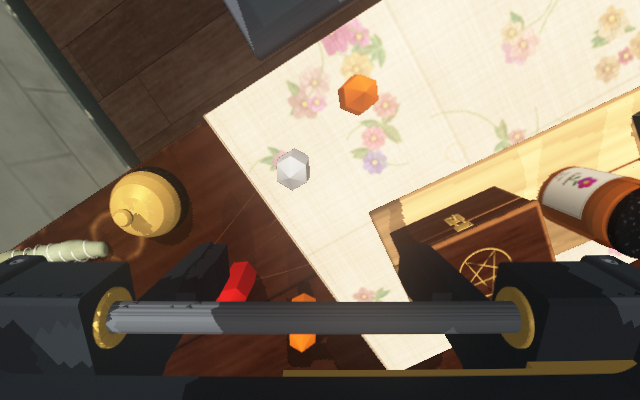

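```bash
python3 - <<'E'
from h import *
s,c,im=pickle.load(open('w16.pkl','rb'))
p=im[130:210,250:340]; hsv=cv2.cvtColor(p,cv2.COLOR_BGR2HSV)
big=cv2.resize(p,None,fx=7,fy=7,interpolation=cv2.INTER_CUBIC); cv2.imwrite('pics/w16c.png',big)
m=cv2.inRange(hsv,(0,0,60),(180,28,225)); k=max(cv2.findContours(m,0,cv2.CHAIN_APPROX_NONE)[0],key=cv2.contourArea)
print(cv2.contourArea(k)); a=cv2.approxPolyDP(cv2.convexHull(k),2.0,True).reshape(-1,2)+[250,130]; print(a.tolist())
E
```

```text
345.5
[[305, 167], [306, 181], [292, 189], [277, 180], [277, 167]]
```

View pics/w16c.png

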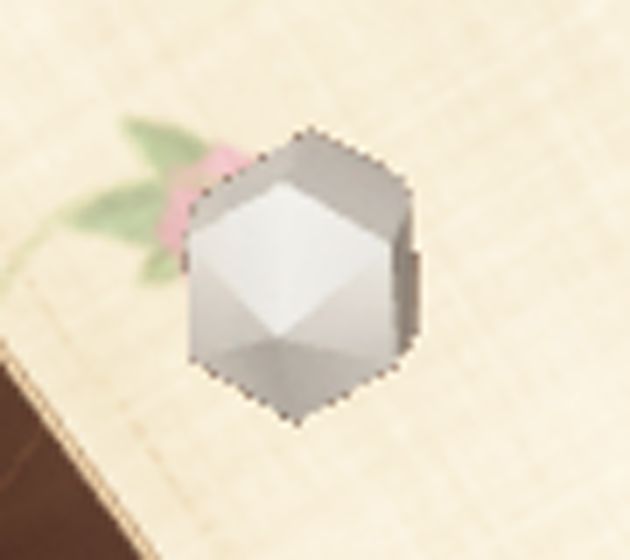

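```bash
python3 - <<'E'
from h import *
s,c,im=pickle.load(open('w16.pkl','rb'))
f=lambda a,b,z: plane(c,(250+a/7,130+b/7),z).round(4)
print('apex',f(280,335,.074)); V=[f(*q,.052) for q in [(283,183),(393,240),(393,360),(297,422),(190,358),(190,235)]]; print(np.mean(V,0)); print(np.linalg.norm(V[1]-V[5]),np.linalg.norm(V[0]-V[3]))
print('foot edge top vertex',f(310,130,0), 'right flat mid',f(418,300,.026),'left flat',f(188,300,.052))
T=Rn.from_rotvec(s['eef_rot']).as_matrix()
for X in [f(418,300,.026),f(188,300,.052),np.mean(V,0),f(280,335,.074)]: print(T.T@(X-s['tool_pos']))
E
```

```text
apex [ 0.4208 -0.1547  0.074 ]
[ 0.42091667 -0.15505     0.052     ]
0.02408318915758458 0.0289946546797854
foot edge top vertex [ 0.4082 -0.148   0.    ] right flat mid [ 0.4327 -0.1447  0.026 ] left flat [ 0.4146 -0.1656  0.052 ]
[ 0.01977212 -0.00337864  0.30337853]
[ 0.02466796 -0.03053113  0.2773172 ]
[ 0.02461843 -0.01823481  0.27734438]
[ 0.02489161 -0.01794471  0.25534489]
```

Call:
arm_command(
  rows="-1 -0.009 -0.004 -0.025 0.025 0.0433 0;-1 -0.009 -0.004 -0.025 0.025 0.0433 0;-1 0 0 -0.025 0 0 0;-1 0 0 0 0 0 0;-1 0 0 0 0 0 0",
)

```text
clock: 24.48
tool_pos: [0.4334, -0.1588, 0.254]
eef_rot: [-0.797, -2.937, -0.042]
contact_force: [0.0, 0.5, 0.1]
opening: 1.001
```

```bash
python3 st.py;python3 - <<'E'
from h import *
s,c,im=snap('wrist','w17.png');pickle.dump((s,c,im),open('w17.pkl','wb'))
print(proj(c,[(.418,-.149,.074),(.421,-.155,.074)]))
E
```

```text
24.4833 TCP [ 0.4334 -0.1588  0.254 ] q [ 0.29  0.78 -0.05  2.13  0.01  0.34  1.28]
[[-0.858, 0.506, -0.087], [0.503, 0.863, 0.052], [0.101, 0.001, -0.995]] grasp [ 0.4206 -0.1511  0.1078] yaw 59.6
[[314.44822263 248.20681994]
 [307.96085925 257.72953381]]
```

View pics/w17.png

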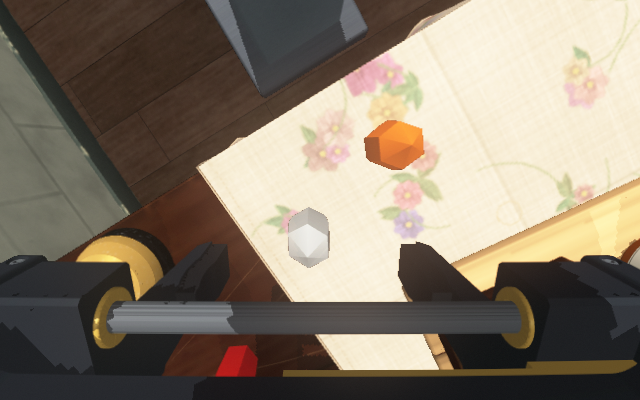

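```bash
python3 - <<'E'
from h import *
s,c,im=pickle.load(open('w17.pkl','rb'))
p=im[195:285,265:355];cv2.imwrite('pics/w17c.png',cv2.resize(p,None,fx=6,fy=6,interpolation=cv2.INTER_CUBIC))
E
```

```text
(no output)
```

View pics/w17c.png

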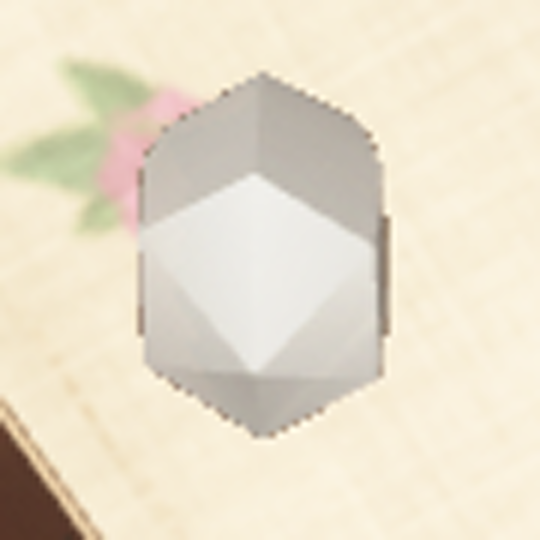

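```bash
python3 - <<'E'
from h import *
s,c,im=pickle.load(open('w17.pkl','rb'))
f=lambda a,b,z: plane(c,(265+a/6,195+b/6),z).round(4)
print('apex',f(255,372,.074),'L',f(147,300,.052),'R',f(377,310,.052),'foot',f(262,73,0))
V=[f(*q,.052) for q in [(254,175),(376,244),(380,375),(262,437),(146,362),(143,244)]]; print(np.mean(V,0))
T=Rn.from_rotvec(s['eef_rot']).as_matrix(); print(T.T@(f(255,372,.074)-s['tool_pos']),T.T@(np.mean(V,0)-s['tool_pos']))
E
```

```text
apex [ 0.4205 -0.155   0.074 ] L [ 0.4146 -0.1652  0.052 ] R [ 0.4279 -0.1448  0.052 ] foot [ 0.4081 -0.1481  0.    ]
[ 0.42131667 -0.15528333  0.052     ]
[-0.00528409 -0.00340868  0.18042271] [-0.00835713 -0.00326099  0.20222367]
```

Call:
arm_command(
  rows="-1 0.0005 -0.0037 -0.03 0 0 0;-1 0 0 -0.025 0 0 0;-1 0 0 -0.015 0 0 0;-1 0 0 -0.0085 0 0 0;-1 0 0 0 0 0 0;-1 0 0 0 0 0 0",
)

```text
clock: 25.03
tool_pos: [0.4342, -0.1634, 0.177]
eef_rot: [-0.798, -2.941, -0.042]
contact_force: [-0.2, -0.4, 0.7]
opening: 1.002
```

```bash
python3 st.py
```

```text
25.0333 TCP [ 0.4342 -0.1634  0.177 ] q [ 0.29  0.94 -0.04  2.14  0.03  0.16  1.28]
[[-0.859, 0.506, -0.084], [0.503, 0.863, 0.051], [0.098, 0.002, -0.995]] grasp [ 0.4219 -0.1559  0.0307] yaw 59.6
```

Call:
arm_command(
  rows="-1 0 0 -0.003 0 0 0;1 0 0 0 0 0 0;1 0 0 0 0 0 0;1 0 0 0 0 0 0;1 0 0 0 0 0 0;1 0 0 0 0 0 0;1 0 0 0 0 0 0;1 0 0 0 0 0 0",
  grip_force=18,
)

```text
clock: 25.7
tool_pos: [0.4336, -0.1636, 0.173]
eef_rot: [-0.798, -2.939, -0.042]
contact_force: [-0.1, -0.2, -0.1]
opening: 0.497
```

Call:
arm_command(
  rows="1 0 0 0 0 0 0;1 0 0 0 0 0 0;1 0 0 0 0 0 0;1 0 0 0 0 0 0",
)

```text
clock: 26.03
tool_pos: [0.4336, -0.1636, 0.1729]
eef_rot: [-0.798, -2.939, -0.042]
contact_force: [0.1, -0.8, -0.4]
opening: 0.329
```

```bash
python3 st.py
```

```text
26.0333 TCP [ 0.4336 -0.1636  0.1729] q [ 0.29  0.94 -0.04  2.14  0.03  0.16  1.28]
[[-0.858, 0.506, -0.085], [0.503, 0.863, 0.051], [0.099, 0.001, -0.995]] grasp [ 0.4211 -0.1561  0.0267] yaw 59.6
```

Call:
arm_command(
  rows="1 0 0 0.02 0 0 0;1 0 0 0.035 0 0 0;1 0 0 0.035 0 0 0;1 0 0 0.035 0 0 0;1 0 0 0.03 0 0 0;1 0.0252 0.0166 0 0 0 0;1 0.0252 0.0166 0 0 0 0;1 0.0252 0.0166 0 0 0 0",
)

```text
clock: 26.7
tool_pos: [0.5098, -0.1135, 0.3289]
eef_rot: [-0.8, -2.94, -0.042]
contact_force: [1.1, -0.3, -1.6]
opening: 0.325
```

Call:
arm_command(
  rows="1 0.0252 0.0166 0 0 0 0;1 0.0252 0.0166 0 0 0 0;1 0.0252 0.0166 0 0 0 0;1 0 0 -0.03 0 0 0;1 0 0 0 0 0 0;1 0 0 0 0 0 0",
)

```text
clock: 27.2
tool_pos: [0.5837, -0.0639, 0.2966]
eef_rot: [-0.796, -2.935, -0.039]
contact_force: [0.1, 0.0, -0.2]
opening: 0.325
```

```bash
python3 st.py;python3 - <<'E'
from h import *
s,c,im=snap('wrist','w18.png');pickle.dump((s,c,im),open('w18.pkl','wb'))
s,c,im=snap('scene','s18.png');cv2.imwrite('pics/s18c.png',cv2.resize(im[130:250,230:390],None,fx=5,fy=5,interpolation=cv2.INTER_CUBIC))
E
```

```text
27.2 TCP [ 0.5837 -0.0639  0.2966] q [ 0.06  0.8  -0.03  1.73 -0.04  0.7   1.11]
[[-0.858, 0.505, -0.09], [0.503, 0.863, 0.051], [0.103, -0.001, -0.995]] grasp [ 0.5705 -0.0564  0.1504] yaw 59.6
```

View pics/w18.png

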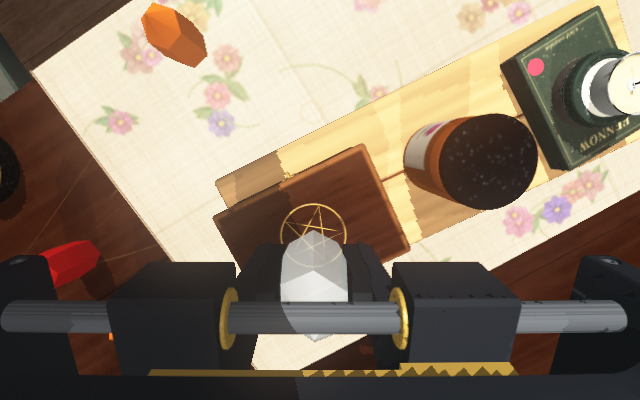

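View pics/s18c.png

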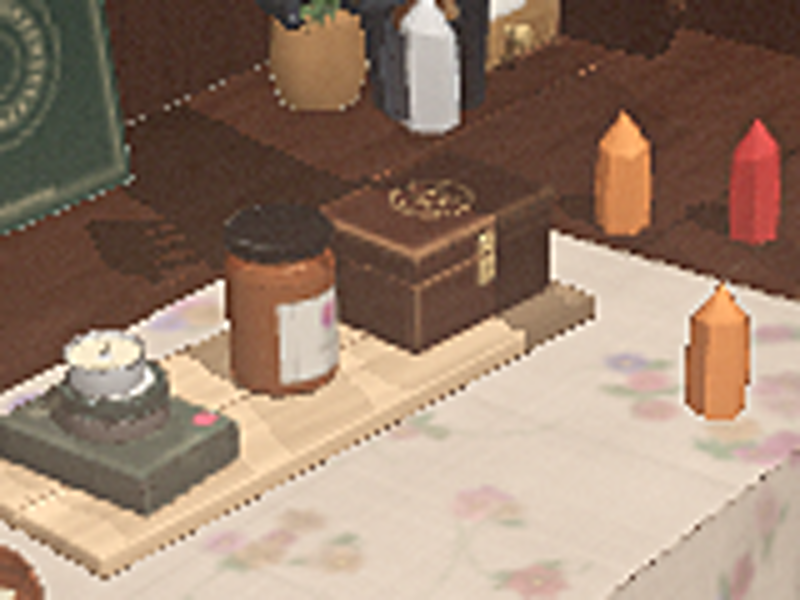

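```bash
python3 - <<'E'
from h import *
s,c,im=pickle.load(open('w18.pkl','rb'))
print('emblem',plane(c,(313,234),.08)); print('kbox corners',[plane(c,q,.08).round(4) for q in [(213,217),(361,144),(411,247)]])
print('jar lid',[plane(c,q,.105).round(4) for q in [(488,162)]])
E
```

```text
emblem [ 0.56922317 -0.05608365  0.08      ]
kbox corners [array([ 0.5251, -0.1082,  0.08  ]), array([0.5331, 0.0009, 0.08  ]), array([ 0.6111, -0.0028,  0.08  ])]
jar lid [array([0.577 , 0.0557, 0.105 ])]
```

Call:
arm_command(
  rows="1 0.0005 0 -0.02 0 0 0;1 0 0 -0.013 0 0 0;1 0 0 -0.006 0 0 0;1 0 0 -0.002 0 0 0;1 0 0 0 0 0 0;1 0 0 0 0 0 0",
)

```text
clock: 27.8
tool_pos: [0.5856, -0.0643, 0.2579]
eef_rot: [-0.799, -2.94, -0.042]
contact_force: [0.6, 0.3, -1.7]
opening: 0.325
```

```bash
python3 st.py
```

```text
27.8 TCP [ 0.5856 -0.0643  0.2579] q [ 0.06  0.86 -0.04  1.75 -0.04  0.62  1.11]
[[-0.858, 0.506, -0.084], [0.504, 0.862, 0.051], [0.098, 0.002, -0.995]] grasp [ 0.5733 -0.0568  0.1116] yaw 59.6
```

Call:
arm_command(
  rows="1 -0.001 0 -0.003 0 0 0;1 0 0 -0.0015 0 0 0;1 0 0 0 0 0 0;1 0 0 0 0 0 0",
)

```text
clock: 28.13
tool_pos: [0.5843, -0.064, 0.2526]
eef_rot: [-0.798, -2.939, -0.042]
contact_force: [0.2, 0.7, -0.7]
opening: 0.326
```

```bash
python3 st.py;python3 - <<'E'
from h import *
s,c,im=snap('scene','s19.png');cv2.imwrite('pics/s19c.png',cv2.resize(im[130:250,230:390],None,fx=5,fy=5,interpolation=cv2.INTER_CUBIC))
E
```

```text
28.1333 TCP [ 0.5843 -0.064   0.2526] q [ 0.06  0.87 -0.04  1.75 -0.04  0.61  1.11]
[[-0.858, 0.506, -0.085], [0.503, 0.863, 0.051], [0.099, 0.001, -0.995]] grasp [ 0.5719 -0.0565  0.1063] yaw 59.6
```

View pics/s19c.png

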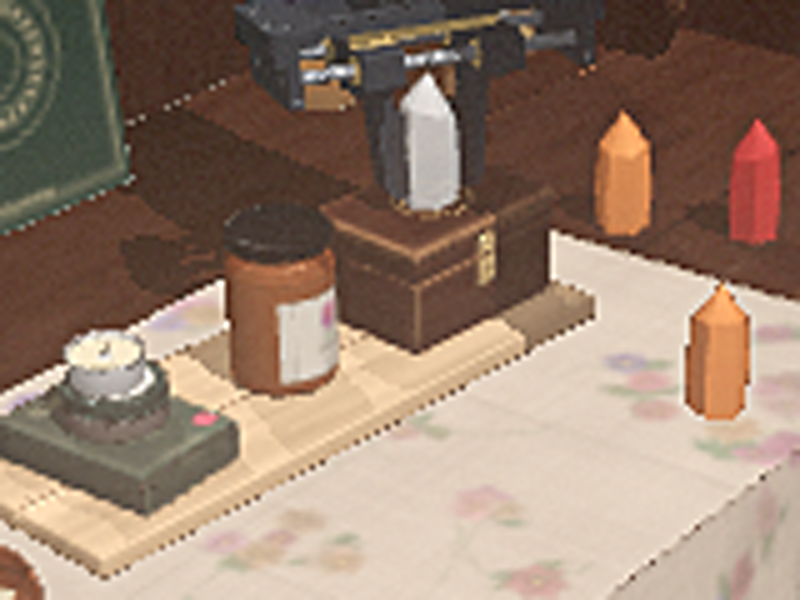

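Call:
arm_command(
  rows="1 0 0 -0.0005 0 0 0;1 0 0 0 0 0 0;0.3 0 0 0 0 0 0;0 0 0 0 0 0 0;-0.5 0 0 0 0 0 0;-1 0 0 0 0 0 0;-1 0 0 0 0 0 0;-1 0 0 0 0 0 0",
)

```text
clock: 28.85
tool_pos: [0.5843, -0.064, 0.2519]
eef_rot: [-0.798, -2.939, -0.042]
contact_force: [1.4, 0.0, -0.1]
opening: 0.704
```

Call:
arm_command(
  rows="-1 0 0 0 0 0 0;-1 0 0 0.02 0 0 0;-1 0 0 0.03 0 0 0;-1 0 0 0.035 0 0 0;-1 0 0 0.035 0 0 0;-1 0 0 0.03 -0.05 -0.08 0;-1 -0.03 0 0.01 0 0 0;-1 -0.03 0 0 0 0 0",
)

```text
clock: 29.52
tool_pos: [0.5251, -0.0637, 0.415]
eef_rot: [0.821, 3.029, 0.003]
contact_force: [0.7, -0.3, -0.9]
opening: 0.999
```

Call:
arm_command(
  rows="-1 -0.035 0.03 0.005 0 0 0;-1 -0.035 0.03 0.005 0 0 0;-1 0 0.03 0.005 0 0 0;-1 0 0 0 0 0 0;-1 0 0 0 0 0 0",
)

```text
clock: 29.93
tool_pos: [0.4614, 0.0215, 0.4265]
eef_rot: [-0.816, -3.03, -0.002]
contact_force: [0.9, -1.1, 0.6]
opening: 0.999
```

```bash
python3 st.py;python3 - <<'E'
from h import *
s,c,im=snap('wrist','w20.png');pickle.dump((s,c,im),open('w20.pkl','wb'))
s,c,im=snap('scene','s20.png');cv2.imwrite('pics/s20c.png',cv2.resize(im[140:290,210:450],None,fx=3.3,fy=3.3,interpolation=cv2.INTER_CUBIC))
E
```

```text
29.9333 TCP [0.4614 0.0215 0.4265] q [-0.15  0.45  0.01  2.02 -0.01  0.68  0.91]
[[-0.865, 0.502, -0.004], [0.502, 0.865, 0.002], [0.004, 0.0, -1.0]] grasp [0.4608 0.0219 0.2795] yaw 59.9
```

View pics/w20.png

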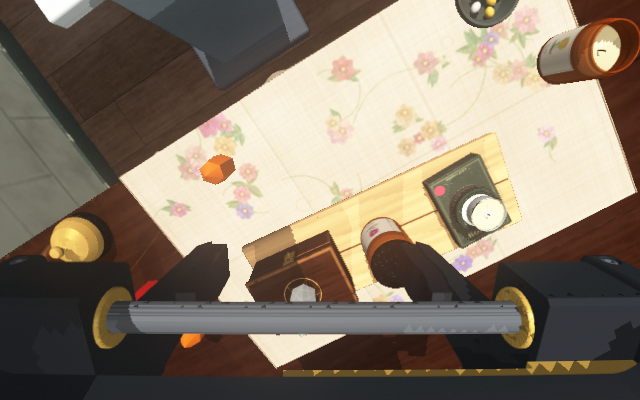

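View pics/s20c.png

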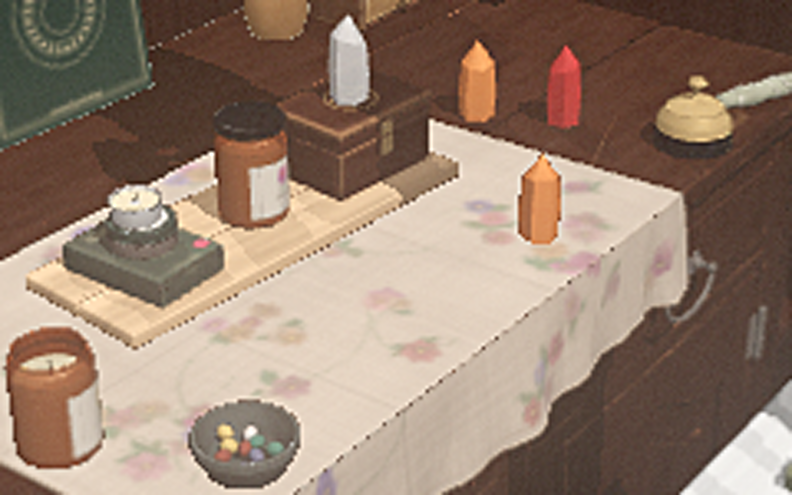

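```bash
python3 - <<'E'
from h import *
cs=optics.calibration('scene'); g=lambda a,b,z: plane(cs,(210+a/3.3,140+b/3.3),z).round(4)
print('crystal apex',g(347,15,.154),'jar lid',g(249.5,121,.105),'tl',g(135,205,.079))
print('emblem',plane(cs,(200+583/5,150+98/5),.08).round(4))
s,c,im=pickle.load(open('w20.pkl','rb'))
print('tl',plane(c,(488,214),.079),'crystal apex?',plane(c,(303,288),.154))
a=cv2.imread('pics/s2.png').astype(int); b=cv2.imread('pics/s20.png').astype(int); d=np.abs(a-b).max(2)
for n,(u0,v0,u1,v1) in dict(open=(208,235,248,285),dish=(262,258,305,292),bell=(405,158,435,190)).items(): print(n,d[v0:v1,u0:u1].mean(),(d[v0:v1,u0:u1]>40).mean())
E
```

```text
crystal apex [ 0.5696 -0.0539  0.154 ] jar lid [0.5709 0.0654 0.105 ] tl [0.5803 0.1818 0.079 ]
emblem [ 0.5689 -0.0571  0.08  ]
tl [0.58751627 0.17298793 0.079     ] crystal apex? [ 0.52576442 -0.02682367  0.154     ]
open 2.426 0.0
dish 2.3269493844049247 0.0
bell 3.68125 0.0
```

Call:
arm_command(
  rows="-1 -0.02 0.03 0.02 0 0 0;-1 -0.02 0.03 0.02 0 0 0;-1 -0.02 0.03 0.02 0 0 0;-1 0 0 0 0 0 0.1;-1 0 0 0 0 0 0.1;-1 0 0 0 0 0 0.1;-1 0 0 0 0 0 0.1;-1 0 0 0 0 0 0.1",
)

```text
clock: 30.7
tool_pos: [0.4022, 0.1087, 0.4858]
eef_rot: [-0.044, -3.136, 0.003]
contact_force: [-0.2, -0.2, 0.6]
opening: 1.0
```

Call:
arm_command(
  rows="-1 0 0 0 0 -0.1 0;-1 0 0 0 0 -0.1 0;-1 0 0 0 0 -0.05 0;-1 0 0 0 0 0 0;-1 0 0 0 0 0 0",
)

```text
clock: 31.12
tool_pos: [0.4017, 0.1091, 0.4858]
eef_rot: [0.047, 2.898, 0.002]
contact_force: [0.4, 0.5, -0.2]
opening: 1.0
```

```bash
python3 st.py;python3 - <<'E'
from h import *
s,c,im=snap('wrist','w21.png');pickle.dump((s,c,im),open('w21.pkl','wb'))
for X in [(.571,-.0555,.154),(.578,.058,.105),(.587,.1725,.062),(.587,.1725,.079)]: print(proj(c,X))
E
```

```text
31.1167 TCP [0.4017 0.1091 0.4858] q [-0.38  0.25 -0.04  2.13  0.22  0.54  0.94]
[[-0.97, 0.032, 0.241], [0.032, 0.999, -0.002], [-0.241, 0.005, -0.971]] grasp [0.4371 0.1087 0.3431] yaw 88.2
[[180.13453558 253.34102921]]
[[278.00849216 231.86655565]]
[[358.58884827 217.66867644]]
[[360.14970433 224.10645616]]
```

View pics/w21.png

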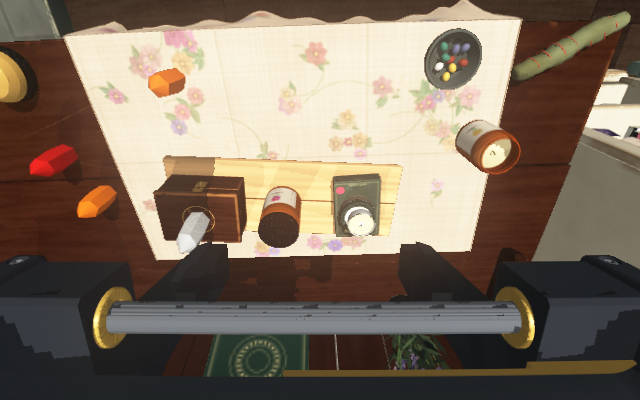

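```bash
python3 - <<'E'
from h import *
print(robot.finish_job())
E
```

```text
the job is handed in; nothing more can be done
None
```

The gift display is dressed and the job was handed in at about 31 s of the 102 s allowed. `finish_job` gave no verdict, so the results below are my own camera checks.

| Item | Where it stands | Measured offset (limit) |
|---|---|---|
| Salve tin | deck box | within about 3 mm (15 mm) |
| Tea light | on the tin | about 2 mm by wrist camera, about 5 mm by an earlier scene picture (10 mm) |
| Lidded jar | board, halfway between the boxes | about 3 mm by wrist camera (15 mm) |
| Grey-white crystal | keepsake box lid | about 3 mm (15 mm) |

- **Upright and released:** all four looked upright in the last pictures, and the gripper was open and well clear of everything.
- **Bystanders:** the open jar, bell and dish showed no change between the early and final scene pictures.
- **Checks that disagreed:**
  - A coarse reading of the last scene picture put the jar lid about 10 mm off (toward the camera) and showed about the same shift on the tea light. I took it as reading error and trusted the wrist camera, which agreed over several views.
  - Before the grasp, the crystal's position differed by about 6 mm between views. I settled it with a closer look and gripped it without trouble.
- **Change of method:** straight-down reach ran out close to the base, so I gripped the tea light, jar and crystal with the tool leaned about 5°. I placed them at the same lean so they stood level.

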